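# Fit the keyhole stop plate and stock the optics case feeder

### The arm

A 7-joint arm with a two-finger parallel gripper is mounted at the origin on the work surface. World frame = base frame: x ahead of the robot, y to its left, z up, the work surface at z = 0. Lengths are in m, angles in rad, forces in N, time in s.
With the tool pointing down it reaches from about 0.425 to 0.925 m from the base axis. Payload 6.8 kg.
Tool frame: the origin (TCP) lies midway between the tips of the shut fingers; the grasp point (between the pads) lies 19 mm behind it; z points along the fingers, y is the direction in which the jaws open and shut (so a half turn about z gives the same grasp; the last joint's range is limited). The gripper opens to 88 mm and grips with 3 to 60 N. Pads are 20 mm wide; open, the fingers measure 115 mm over their backs; the gripper's body (75 mm by 178 mm) begins 61 mm behind the grasp point.
Start: joints at [1.088, 0.477, 0.022, 1.555, -0.011, 1.109, -0.083], TCP at [0.247, -0.628, 0.223] pointing down, gripper open.
Joint ranges: [-2.96, 2.96], [-0.34, 2.1], [-1.41, 1.46], [0.24, 2.44], [-1.37, 4.51], [0.17, 1.92], [-2.96, 2.96]. Speed limits (rad/s): [2.39, 2.39, 3.14, 3.14, 3.14, 3.14, 3.14].

### API

Orientations are given as a 3x3 rotation matrix whose columns are the frame's x, y, z axes.
In Python, from bench import robot gives the robot as it stands.
- The arm moves only by the tool arm_command, never from a script. Its argument "targets" is text: rows parted by semicolons, each of 5 numbers parted by spaces: the opening, from 0 (shut) to 1 (fully open), then the shift along the tool's x, y, z in cm, then the turn about the tool's z in rad. In form: fingers x y z turn; .... A call has 1 to 12 rows; each row shifts and turns the pose as measured when the row begins, along the tool's axes as they then stand; what a row does not reach is not made up. A row lasts 1/10 s, in which the tool goes at most 50 mm and 8.59 degrees, less where a joint would pass 70% of its speed; a pose out of reach is approached as far as the arm can. A call is refused whole if a number of a shift passes 5 or a number of a turn 0.15, either way. A call with a gripper value outside its range is refused whole. The fingers move at their own pace and stop on an object; the grip force is fixed at half the most. Time passes only in rows, so rows that do not move let the fingers close. It gives the time, the measured TCP pose, the force and the opening at its end, in the units of the state.
- robot.read_state(): the state, without advancing time (a new reading comes with each control period).
- robot.read_camera(name): name is "scene" or "top"; returns the picture (400x640x3 uint8, blue, green, red); there is no depth.
- robot.camera_model(name): a dict with "K" (3x3 intrinsics, pixels), "rvec" (rotation vector, rad) and "tvec" (3), from world to camera coordinates, as OpenCV has them. Camera axes: x right, y down, z forward; pixel columns grow to the right and rows downward; lengths in m; the calibration is good to about 2 mm. A picture is of the moment at which its call begins. camera_model takes no time and is no camera call.
- robot.hand_in(): hands the job in, once; it reports no verdict.
The state is a dict: "t": time; "joint_positions": joint angles; "qvel": joint speeds; "effort": joint torques, N m; "tool_pos": TCP position; "tool_rot": TCP orientation; "ft_force": force on the tool from outside, world axes, zero at the start; "torque": the same for the moment, N m; "width": opening from 0.0 (shut) to 1.0 (fully open).
Only numpy, scipy, OpenCV 4.12 (cv2) and the standard library are available. Lean on these libraries where they do the work, as an engineer would, in place of code of your own. Each camera call takes 0.05 s, during which the arm holds its last target.

### The job

Get the roller feeder ready for use: first take the red stop plate out of its holder, press its two keyholes over the studs on the feeder's front and slide it fully down so that it hangs locked. Then set every optics case gently, lid up, on the rollers of the lane of its lid's colour and see that the cases run forward, closed up one behind another against the stop plate. Do not drop cases from a height, and leave the other things on the table where they are.

Things in the scene. Friction and masses are not known exactly. Their poses are not given: they have to be found in the camera images.
- feeder: Fixed grey two-lane gravity feeder, 146 wide (y), 234 long (x). Origin on the table under the middle of its front face; x points level from front to rear, y left, z up. Each lane: 8 free steel rollers (18 diameter, 27 apart) sloping down to the front at 8 degrees. The grey front beam (x 0 to 8) ends at z = 57, below the rollers: without the stop plate cases roll off.
- blue_lane (a point): Point on the roller tops at the rear of the lane with blue guide rails: feeder x = 186, y = 38, z = 96. Roller tops follow z = 70 + 0.1405 x (mm) for x 10 to 212. Rails 51 apart inside, 5 thick, about 9 above the rollers. Room for three cases against the plate and one being set down here.
- yellow_lane (a point): The same point of the lane with yellow guide rails: feeder x = 186, y = -38, z = 96.
- stud_left (a point): End of the left steel stud: feeder x = -12, y = 48, z = 55. It stands out of the front beam's face (plane x = 0) along -x: neck 6 diameter, 8 long, then brass head 15 diameter, 4 thick.
- stud_right (a point): End of the right steel stud: feeder x = -12, y = -48, z = 55; same as the left.
- holder: Fixed stand for the stop plate: steel base 70 x 150 x 10 with two bars (up to z = 32) that leave a slot 7 wide along its y axis, floor at z = 10. Origin: centre of its underside.
- plate: Loose red stop plate, 0.2 kg, standing in the holder's slot (leans up to 6 degrees). Sheet 5 thick (x), 146 wide (y), 105 high (z). Origin: middle of its lower edge. Same front and back. The studs pass the keyholes with its origin at feeder z = 27; slid 16 down it hangs locked with its origin at z = 11, 2.5 to 5.5 in front of the front face (3 of play), lower edge clear of the table.
- grip_tab (a point): Centre of the plate's black grip tab, 12 thick (plate x), 60 wide (y), 40 high, plate z = 105 to 145; this point at z = 125.
- keyholes (a point): Plate point x = 0, y = 0, z = 28, midway between the two keyholes' large ends, which are eight-sided, 21 across, at y = +48 and -48, z = 28. From each a slot 9 wide runs up; when fully down the stud's centre sits in it at z = 44.
- blue1: Closed optics case with a blue lid (belongs in the blue lane), may be absent. Grey hard plastic box, rigid, 56 long (x) x 46 wide (y) x 34 high (z), 0.09 to 0.18 kg, no opening parts. Origin: centre of its underside. Fits the lane with its length along the lane, either way round.
- blue2: Closed optics case with a blue lid (belongs in the blue lane), may be absent. Grey hard plastic box, rigid, 56 long (x) x 46 wide (y) x 34 high (z), 0.09 to 0.18 kg, no opening parts. Origin: centre of its underside. Fits the lane with its length along the lane, either way round.
- blue3: Closed optics case with a blue lid (belongs in the blue lane), may be absent. Grey hard plastic box, rigid, 56 long (x) x 46 wide (y) x 34 high (z), 0.09 to 0.18 kg, no opening parts. Origin: centre of its underside. Fits the lane with its length along the lane, either way round.
- yellow1: Closed optics case with a yellow lid (belongs in the yellow lane), may be absent. Grey hard plastic box, rigid, 56 long (x) x 46 wide (y) x 34 high (z), 0.09 to 0.18 kg, no opening parts. Origin: centre of its underside. Fits the lane with its length along the lane, either way round.
- yellow2: Closed optics case with a yellow lid (belongs in the yellow lane), may be absent. Grey hard plastic box, rigid, 56 long (x) x 46 wide (y) x 34 high (z), 0.09 to 0.18 kg, no opening parts. Origin: centre of its underside. Fits the lane with its length along the lane, either way round.
- yellow3: Closed optics case with a yellow lid (belongs in the yellow lane), may be absent. Grey hard plastic box, rigid, 56 long (x) x 46 wide (y) x 34 high (z), 0.09 to 0.18 kg, no opening parts. Origin: centre of its underside. Fits the lane with its length along the lane, either way round.
- mirror_mount: Bystander: black mirror mount on a post with steel foot, 54 diameter, 147 high. Origin at its underside.
- lens_mount: Bystander: black lens mount on a post with steel foot, 54 diameter, 147 high. Origin at its underside.
- lens_ring: Bystander: black ring 36 diameter, 12 high, lying flat. Origin at its underside.
- clamp_fork: Bystander: aluminium clamp 75 x 22 x 10 with a screw, 20 high in all. Origin at its underside.
- driver: Bystander: screwdriver lying on the table, origin at its underside.
- cleaner: Bystander: white bottle with blue cap, 44 diameter, 110 high. Origin at its underside.

How it is judged:
By the outcome, as a careful person would: the job done as asked, in the order asked, and still so for the second after the job is handed in, with the robot touching nothing.
Of blue1, blue2, blue3, yellow1, yellow2, yellow3 only 4 to 6 are there at a start; the rules pass over those that are not, and their reading is None.
At some moment in a run one of blue1, blue2, blue3, yellow1, yellow2, yellow3 may be knocked a few centimetres aside while the robot is not near it.
It also fails if it takes over 210 s, if anything falls off the work surface, if the arm or the gripper's body presses on something with over 40 N, if the wrist force passes 120 N, or if a joint passes its speed limit or range.

## Working session

There is one attempt and no reset: what is moved stays moved. The work goes in short steps, Python scripts to look and compute and a tool call to move; the robot and the scene stay as the last step left them, time stands still between calls to the robot, and variables do not carry over. Pictures are saved under pics/ and viewed, and the job is handed in when it is done.

Besides the shell and the picture viewer there is one more tool, called after "Emit:" by a JSON object that holds its "name" and its "arguments", one argument or row to a line. arm_command: Moves the arm, as the interface text tells. Its arguments: {"type":"object","properties":{"targets":{"type":"string"}},"required":["targets"]}

```bash
ls; mkdir -p pics; python3 - <<'E'
from bench import robot
import cv2,numpy as np
s=robot.read_state(); print(s['t'],s['tool_pos'],s['tool_rot'],s['width'],s['ft_force'])
for n in('scene','top'):
    cv2.imwrite(f'pics/{n}0.png',robot.read_camera(n)); m=robot.camera_model(n); 
    R=cv2.Rodrigues(np.array(m['rvec'],float))[0]; print(n,m['K'],-R.T@np.array(m['tvec']).ravel(),R)
E
```

```text
pics
0.0 [ 0.24688058 -0.62759763  0.22169908] [[ 9.30572296e-01  3.66107376e-01 -7.69370093e-04]
 [ 3.66108161e-01 -9.30570929e-01  1.60036243e-03]
 [-1.30048951e-04 -1.77092561e-03 -9.99998423e-01]] 0.9984206384705144 [ 0.18858895 -0.2629784   0.34186725]
scene [[413.35878714   0.         320.06903661]
 [  0.         413.35878714 199.21404955]
 [  0.           0.           1.        ]] [ 1.22041142 -0.5663886   0.86628649] [[ 0.70356797  0.7106129  -0.00462829]
 [ 0.47019756 -0.47039973 -0.74675187]
 [-0.53282865  0.52321448 -0.66508663]]
top [[377.26263989   0.         318.727681  ]
 [  0.         377.26263989 194.2820193 ]
 [  0.           0.           1.        ]] [0.49476793 0.03486813 1.31733923] [[-3.96241947e-03 -9.99992119e-01  2.46616736e-04]
 [-9.97660345e-01  3.93634770e-03 -6.82520450e-02]
 [ 6.82505363e-02 -5.16482970e-04 -9.97668080e-01]]
```

View pics/scene0.png

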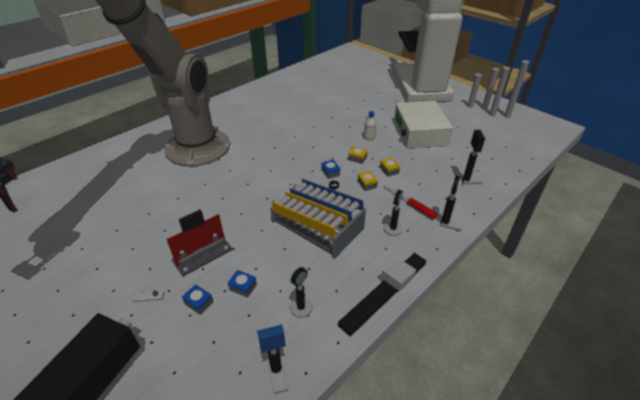

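View pics/top0.png

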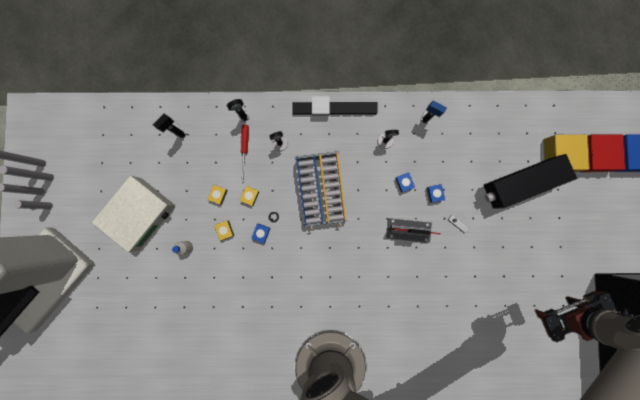

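```bash
cat > h.py <<'E'
import cv2,numpy as np,glob
from bench import robot
def cam(n):
    m=robot.camera_model(n); return np.array(m['K'],float),np.array(m['rvec'],float).ravel(),np.array(m['tvec'],float).ravel()
def proj(n,P):
    K,r,t=cam(n); return cv2.projectPoints(np.array(P,float).reshape(-1,1,3),r,t,K,None)[0].reshape(-1,2)
def ray(n,uv,z):
    K,r,t=cam(n);R=cv2.Rodrigues(r)[0];c=-R.T@t
    uv=np.array(uv,float).reshape(-1,2);d=(R.T@np.linalg.inv(K)@np.c_[uv,np.ones(len(uv))].T).T
    z=np.broadcast_to(z,len(uv)); return c+d*((z-c[2])/d[:,2])[:,None]
def tri(uv1,uv2,n1='scene',n2='top'):
    Ps=[]
    for n in(n1,n2):
        K,r,t=cam(n);Ps.append(K@np.c_[cv2.Rodrigues(r)[0],t])
    X=cv2.triangulatePoints(Ps[0],Ps[1],np.array(uv1,float).reshape(2,1),np.array(uv2,float).reshape(2,1)).ravel();return X[:3]/X[3]
def crop(img,x0,y0,x1,y1,s,name):
    cv2.imwrite(name,cv2.resize(img[y0:y1,x0:x1],None,fx=s,fy=s,interpolation=cv2.INTER_CUBIC))
def st():
    s=robot.read_state();R=s['tool_rot'];print('t',round(s['t'],2),'tcp',np.round(s['tool_pos'],4),'yawx',round(float(np.arctan2(R[1,0],R[0,0])),4),'w',round(s['width'],3),'f',np.round(s['ft_force'],1),'j',np.round(s['joint_positions'],2));return s
def delta(target,yaw=None):
    """move in tool axes cm, to world target; turn to yaw of tool x axis (mod pi)"""
    s=robot.read_state();R=np.array(s['tool_rot']);d=R.T@(np.array(target)-s['tool_pos'])*100
    o=''
    if yaw is not None:
        y0=np.arctan2(R[1,0],R[0,0]);dy=(yaw-y0+np.pi/2)%np.pi-np.pi/2
        # tool z is down: tool turn = -world yaw
        o=f' turn {-dy:.3f} (other {(-dy-np.sign(-dy)*np.pi):.3f})'
        a=-dy;R2=R@cv2.Rodrigues(np.array([0,0,a]))[0];d2=R2.T@(np.array(target)-s['tool_pos'])*100
        o+=f' after-turn xyz {np.round(d2,2)}'
    print('delta cm',np.round(d,2),o)
E
python3 - <<'E'
from h import *
t=cv2.imread('pics/top0.png');s=cv2.imread('pics/scene0.png')
crop(t,285,140,360,240,6,'pics/tf.png');crop(s,255,165,375,260,6,'pics/sf.png')
crop(t,375,165,455,250,7,'pics/th.png');crop(s,150,200,260,310,5,'pics/sh.png')
def cases(n,img):
    hsv=cv2.cvtColor(img,cv2.COLOR_BGR2HSV)
    for nm,lo,hi in(('blue',(100,120,50),(125,255,255)),('yellow',(18,140,90),(32,255,255))):
        m=cv2.inRange(hsv,lo,hi);m=cv2.morphologyEx(m,cv2.MORPH_CLOSE,np.ones((7,7)))
        for c in cv2.findContours(m,0,2)[0]:
            a=cv2.contourArea(c)
            if a<40:continue
            (u,v),wh,an=cv2.minAreaRect(c);M=cv2.moments(c);
            if n=='top':
                p=ray('top',[[M['m10']/M['m00'],M['m01']/M['m00']]],.034)[0]
                q=ray('top',cv2.boxPoints(cv2.minAreaRect(c)),.034)
                print(nm,int(a),np.round([u,v]),'c',np.round(p,3),'sides',np.round(np.linalg.norm(q[1]-q[0]),3),np.round(np.linalg.norm(q[2]-q[1]),3),'e1 dir',np.round(np.arctan2(*(q[1]-q[0])[[1,0]]),2))
cases('top',t)
E
```

```text
blue 192 [260. 233.] c [0.452 0.233 0.034] sides 0.056 0.045 e1 dir -0.38
blue 188 [436. 193.] c [ 0.585 -0.366  0.034] sides 0.047 0.054 e1 dir -1.36
blue 188 [405. 182.] c [ 0.623 -0.26   0.034] sides 0.047 0.055 e1 dir -1.19
blue 475 [632. 152.] c [ 0.723 -1.044  0.034] sides 0.052 0.122 e1 dir -1.57
blue 85 [437. 107.] c [ 0.885 -0.379  0.034] sides 0.022 0.054 e1 dir -0.48
yellow 186 [224. 230.] c [0.462 0.357 0.034] sides 0.045 0.053 e1 dir -1.21
yellow 181 [249. 196.] c [0.579 0.272 0.034] sides 0.053 0.045 e1 dir -0.37
yellow 180 [217. 194.] c [0.583 0.382 0.034] sides 0.053 0.045 e1 dir -0.37
yellow 898 [572. 152.] c [ 0.733 -0.842  0.034] sides 0.117 0.118 e1 dir -1.57
```

View pics/tf.png

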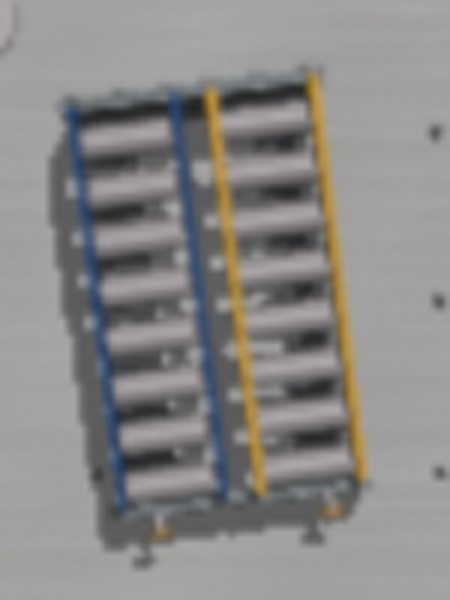

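View pics/sf.png

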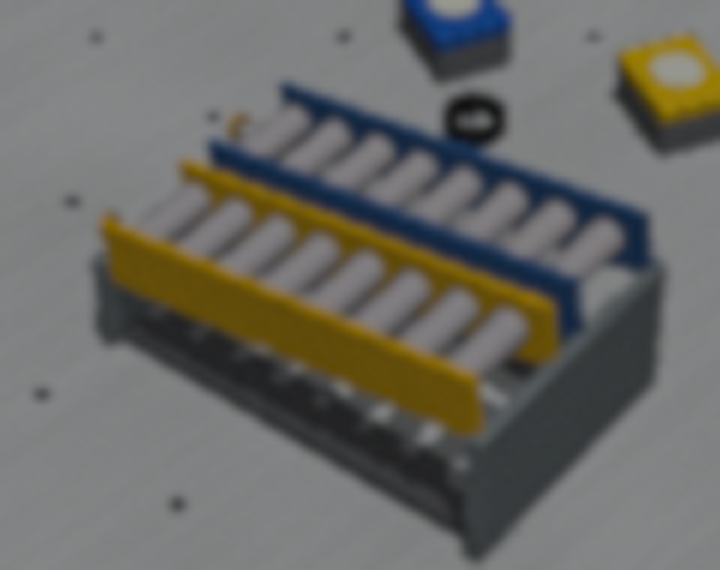

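View pics/th.png

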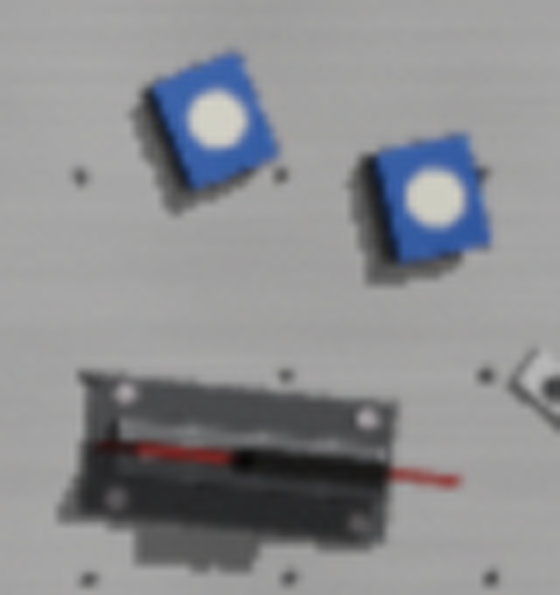

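View pics/sh.png

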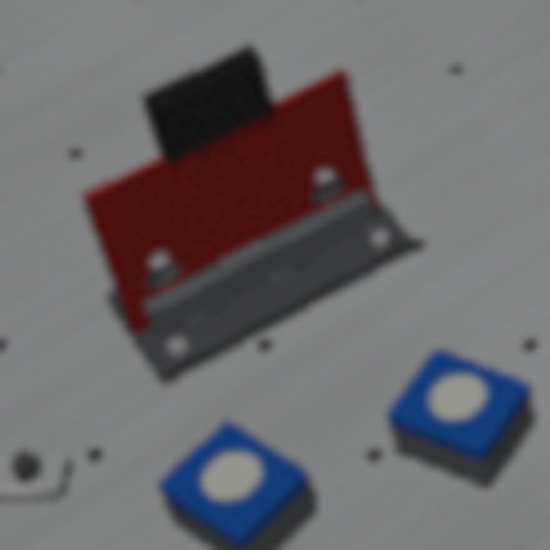

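```bash
python3 - <<'E'
from h import *
t=cv2.imread('pics/top0.png');s=cv2.imread('pics/scene0.png')
a=tri((218.6,214.4),(388.6,228.9));b=tri((167.6,239),(440.7,233.9))
print('plate top L',a,'R',b,np.linalg.norm(a-b),'yaw of plate y axis',np.arctan2(*(a-b)[[0,1]]))
c=tri((200.4,209.6),(408.9,230.7));d=tri((179.4,219.4),(430.5,232.3));print('tab top',c,d,np.linalg.norm(c-d))
# holder base corners z=.01
print('holder',np.round(ray('top',[[375+82/7,165+372/7],[375+396/7,165+403/7],[375+380/7,165+545/7]],.010),4))
# feeder
hsv=cv2.cvtColor(t,cv2.COLOR_BGR2HSV)
roi=np.zeros(t.shape[:2],np.uint8);roi[145:226,290:352]=255
mb=cv2.inRange(hsv,(100,100,40),(125,255,255))&roi;my=cv2.inRange(hsv,(15,120,80),(35,255,255))&roi
from scipy.optimize import least_squares
data=[]
for m,sg in((mb,1),(my,-1)):
    n,l,stt,cc=cv2.connectedComponentsWithStats(m)
    for i in range(1,n):
        if stt[i,4]>40:
            v,u=np.nonzero(l==i);data.append((cc[i],np.c_[u,v].astype(float)+0.0));print(sg,stt[i],cc[i])
data.sort(key=lambda q:q[0][0])
ys=[66,10,-10,-66]  # rail centre y mm 38+28, 38-28
def pts(p,uv):
    # iterate height
    z=np.full(len(uv),.095)
    for _ in range(8):
        P=ray('top',uv,z);c,s_=np.cos(p[2]),np.sin(p[2])
        dx=P[:,0]-p[0];dy=P[:,1]-p[1];X=c*dx+s_*dy;Y=-s_*dx+c*dy;z=.079+.1405*X
    return X,Y
def f(p):
    r=[]
    for (cc,uv),y in zip(data,ys):
        X,Y=pts(p,uv);r.append(Y-y/1000)
    return np.concatenate(r)
p0=[.48,.0,.1]
for x0 in(.46,.48):
    q=least_squares(lambda w:f([x0,w[0],w[1]]),[0,.1]);print(x0,q.x,np.sqrt(np.mean(q.fun**2)))
    for cc,uv in data:
        X,Y=pts([x0,*q.x],uv);print('  Y',np.round(Y.mean()*1000,1),'X range',np.round(np.percentile(X,[1,50,99])*1000,1))
# stud heads
m=cv2.inRange(hsv,(8,70,50),(30,255,255));m[:223]=0;m[236:]=0;m[:,:300]=0;m[:,350:]=0
n,l,stt,cc=cv2.connectedComponentsWithStats(m)
for i in range(1,n):
    print('stud',cc[i],stt[i],ray('top',cc[i],.061))
E
```

```text
plate top L [ 0.4619859  -0.19532454  0.10050585] R [ 0.4521627  -0.3482429   0.11354988] 0.15378773371888382 yaw of plate y axis 0.06415005236302809
tab top [ 0.46022794 -0.24451076  0.14948877] [ 0.45758587 -0.3055439   0.1554172 ] 0.06137727649998198
holder [[ 0.5006 -0.2006  0.01  ]
 [ 0.4847 -0.3554  0.01  ]
 [ 0.4151 -0.3458  0.01  ]]
1 [299 181   7  40  55] [302.01818182 200.29090909]
-1 [336 153  10  67  98] [340.58163265 185.25510204]
-1 [319 155  10  67 107] [323.57943925 186.85046729]
0.46 [-0.0108306   0.06621853] 0.021260350230982984
  Y 92.6 X range [ 43.1 103.2 166.3]
  Y 19.8 X range [ 36.1 143.5 245.9]
  Y -35.6 X range [ 35.4 144.3 248.7]
0.48 [-0.00952715  0.06584571] 0.021363486295848225
  Y 92.8 X range [ 23.   83.3 146.5]
  Y 19.8 X range [ 16.  123.6 226.3]
  Y -35.7 X range [ 15.4 124.5 229.1]
stud [339.8 224.8] [338 224   4   2   5] [[ 0.47889458 -0.03533111  0.061     ]]
stud [311.5 228.5] [310 228   4   2   6] [[0.46703205 0.05864498 0.061     ]]
```

```bash
python3 - <<'E'
from h import *
from scipy.optimize import least_squares
t=cv2.imread('pics/top0.png')
hsv=cv2.cvtColor(t,cv2.COLOR_BGR2HSV)
roi=np.zeros(t.shape[:2],np.uint8);roi[145:226,290:352]=255
mb=cv2.inRange(hsv,(100,80,30),(125,255,255))&roi;my=cv2.inRange(hsv,(15,100,70),(35,255,255))&roi
def XY(p,uv):
    z=np.full(len(uv),.095)
    for _ in range(8):
        P=ray('top',uv,z);c,s=np.cos(p[2]),np.sin(p[2]);dx=P[:,0]-p[0];dy=P[:,1]-p[1];X=c*dx+s*dy;Y=-s*dx+c*dy;z=.079+.1405*X
    return X,Y
p=[.483,.013,.126]
ys=np.array([.066,.010,-.010,-.066])
for it in range(3):
    D=[]
    for m,yy in((mb,ys[:2]),(my,ys[2:])):
        v,u=np.nonzero(m);uv=np.c_[u,v].astype(float);X,Y=XY(p,uv)
        for y in yy:
            k=abs(Y-y)<.012;D.append((uv[k],y))
    q=least_squares(lambda w:np.concatenate([XY([p[0],*w],uv)[1]-y for uv,y in D]),p[1:],loss='soft_l1',f_scale=.003);p=[p[0],*q.x]
    print(p)
for uv,y in D:
    X,Y=XY(p,uv);print(y,len(uv),np.round(Y.mean()*1000,1),np.round(np.percentile(X,[0,2,98,100])*1000,1))
import math
c,s=math.cos(p[2]),math.sin(p[2])
F=lambda x,y,z:[p[0]+c*x-s*y,p[1]+s*x+c*y,z]
P=[F(0,73,.057),F(0,-73,.057),F(-.010,.048,.055),F(-.01,-.048,.055),F(-.012,.048,.062),F(0,0.066,.079),F(.234,.066,.079+.0329),F(.234,-.066,.112)]
P=[F(-.01,.048,.055),F(-.01,-.048,.055),F(0,.066,.079),F(.234,.066,.112),F(0,-.066,.079),F(.234,-.066,.112),F(0,.073,.057),F(0,-.073,.057)]
for n in('top','scene'):
    im=cv2.imread(f'pics/{n}0.png');uv=proj(n,P)
    im=cv2.resize(im,None,fx=5,fy=5,interpolation=cv2.INTER_CUBIC)
    for a in uv: cv2.drawMarker(im,tuple(int(round(5*x+2)) for x in a),(0,255,0),0,15,1)
    x0,y0,x1,y1=(285,140,360,240) if n=='top' else (255,165,375,260)
    cv2.imwrite(f'pics/chk_{n}.png',im[y0*5:y1*5,x0*5:x1*5])
E
```

```text
[0.483, np.float64(0.013080731461567581), np.float64(0.12482581598261469)]
[0.483, np.float64(0.013080731461567581), np.float64(0.12482581598261469)]
[0.483, np.float64(0.013080731461567581), np.float64(0.12482581598261469)]
0.066 119 65.4 [  7.5  14.1 218.8 222.1]
0.01 104 9.6 [  6.8  13.5 218.4 221.5]
-0.01 130 -10.0 [  7.5  15.9 218.9 222.3]
-0.066 131 -65.2 [  6.8  10.3 218.3 221.7]
```

View pics/chk_top.png

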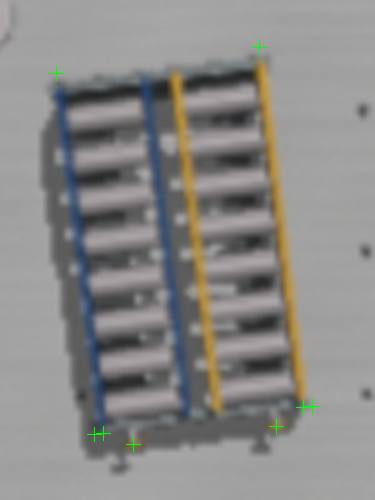

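View pics/chk_scene.png

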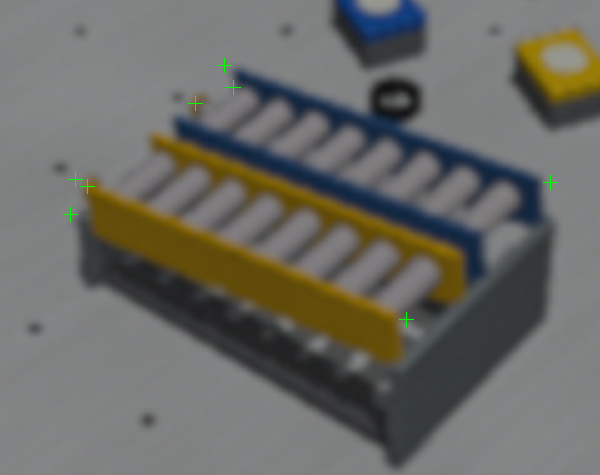

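Emit:
{"name": "arm_command", "arguments": {
  "targets": "1 0 0 0 -0.15;1 0 0 0 -0.15;1 0 0 0 -0.15;1 0 0 0 -0.15;1 0 0 0 -0.15;1 0 0 0 -0.15;1 0 0 0 -0.15;1 0 0 0 -0.05;1 0 0 0 0"
}}

```text
t: 1.0
tool_pos: [0.2455, -0.6246, 0.2164]
tool_rot: [[0.085, 0.996, -0.005], [0.996, -0.085, 0.01], [0.01, -0.006, -1.0]]
ft_force: [0.0, 0.4, 0.3]
width: 1.002
```

```bash
python3 -c "
from h import *
st();delta([.458,-.274,.222],np.pi/2-.098)"
```

```text
t 1.0 tcp [ 0.2455 -0.6246  0.2164] yawx 1.4861 w 1.002 f [0.  0.4 0.3] j [ 1.25  0.49 -0.21  1.55  0.11  1.12  0.93]
delta cm [36.74 18.21 -0.31]  turn 0.013 (other -3.128) after-turn xyz [36.98 17.72 -0.31]
```

Emit:
{"name": "arm_command", "arguments": {
  "targets": "1 4.5 2.2 0 0;1 4.5 2.2 0 0;1 4.5 2.2 0 0;1 4.5 2.2 0 0;1 4.5 2.2 0 0;1 4.5 2.2 0 0;1 4.5 2.2 0 0;1 4 2 0 0;1 0 0 0 0"
}}

```text
t: 1.9
tool_pos: [0.4523, -0.2824, 0.2158]
tool_rot: [[0.107, 0.994, -0.007], [0.994, -0.107, 0.011], [0.01, -0.008, -1.0]]
ft_force: [-0.5, -0.6, 0.7]
width: 0.999
```

```bash
python3 -c "
from h import *
st();delta([.458,-.274,.222],np.pi/2-.098)"
```

```text
t 1.9 tcp [ 0.4523 -0.2824  0.2158] yawx 1.4635 w 0.999 f [-0.5 -0.6  0.7] j [ 0.77  0.29 -0.39  1.87  0.12  1.02  0.23]
delta cm [ 0.9   0.47 -0.62]  turn -0.009 (other 3.132) after-turn xyz [ 0.9   0.48 -0.62]
```

Emit:
{"name": "arm_command", "arguments": {
  "targets": "1 0.9 0.5 0 -0.01;1 0 0 3 0;1 0 0 3 0;1 0 0 2.5 0;1 0 0 1 0;1 0 0 0 0"
}}

```text
t: 2.5
tool_pos: [0.4584, -0.275, 0.1187]
tool_rot: [[0.104, 0.995, -0.005], [0.995, -0.104, 0.009], [0.008, -0.006, -1.0]]
ft_force: [-0.6, -0.0, -0.1]
width: 0.998
```

```bash
python3 -c "
from h import *
st();delta([.458,-.274,.121],np.pi/2-.098)
for n,b in(('top',(375,165,455,250)),('scene',(140,160,250,270))):
  im=robot.read_camera(n);crop(im,*b,5,f'pics/g1{n}.png')"
```

```text
t 2.5 tcp [ 0.4584 -0.275   0.1187] yawx 1.4663 w 0.998 f [-0.6 -0.  -0.1] j [ 0.72  0.41 -0.37  1.96  0.19  0.82  0.15]
delta cm [ 0.09 -0.05 -0.23]  turn -0.007 (other 3.135) after-turn xyz [ 0.09 -0.05 -0.23]
```

View pics/g1scene.png

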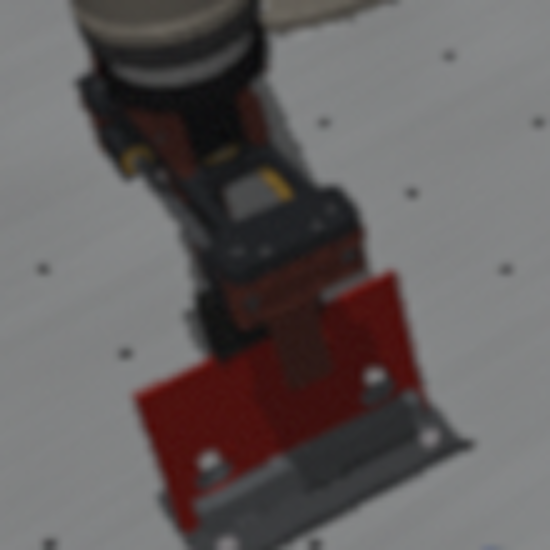

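Emit:
{"name": "arm_command", "arguments": {
  "targets": "0 0 0 -0.2 0;0 0 0 0 0;0 0 0 0 0;0 0 0 0 0;0 0 0 0 0;0 0 0 0 0;0 0 0 0 0;0 0 0 0 0;0 0 0 0 0;0 0 0 0 0"
}}

```text
t: 3.6
tool_pos: [0.4616, -0.2769, 0.1267]
tool_rot: [[0.105, 0.994, 0.003], [0.994, -0.105, 0.004], [0.004, 0.003, -1.0]]
ft_force: [-4.4, 0.9, 6.2]
width: 0.134
```

Emit:
{"name": "arm_command", "arguments": {
  "targets": "0 0 0 -1 0;0 0 0 -2 0;0 0 0 -2 0;0 0 0 -1 0;0 0 0 0 0"
}}

```text
t: 4.1
tool_pos: [0.4602, -0.2765, 0.189]
tool_rot: [[0.105, 0.994, 0.0], [0.994, -0.105, 0.005], [0.006, -0.0, -1.0]]
ft_force: [-0.3, -0.8, -2.7]
width: 0.135
```

```bash
python3 -c "
from h import *
st()
for n,b in(('top',(375,165,455,250)),('scene',(130,150,240,260))):
  im=robot.read_camera(n);cv2.imwrite(f'pics/g2{n}_full.png',im);crop(im,*b,6,f'pics/g2{n}.png')"
```

```text
t 4.1 tcp [ 0.4602 -0.2765  0.189 ] yawx 1.4656 w 0.135 f [-0.3 -0.8 -2.7] j [ 0.75  0.32 -0.39  1.9   0.14  0.95  0.19]
```

View pics/g2scene.png

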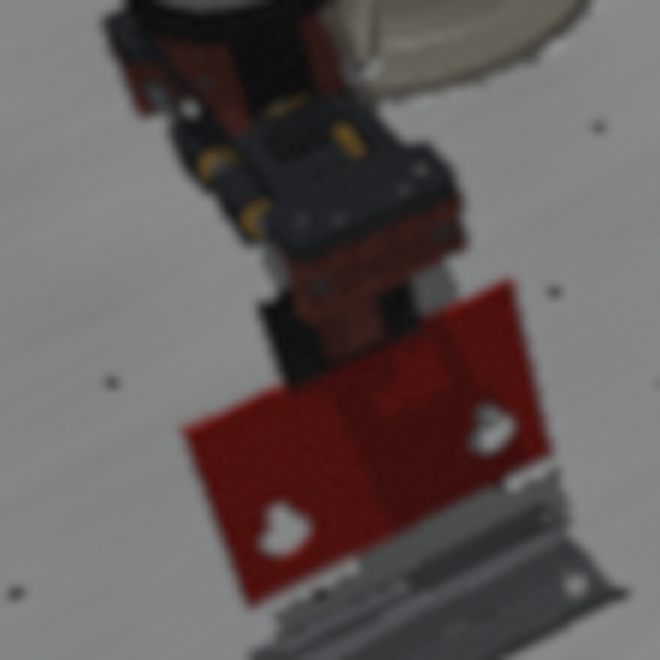

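View pics/g2top.png

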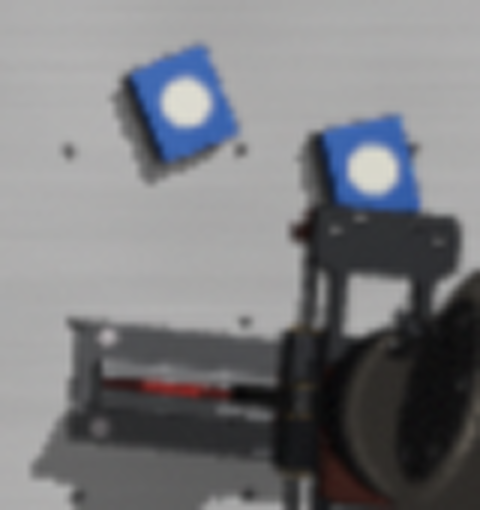

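```bash
cat >> h.py <<'E'
def onplate(n,uv,tcp,yawx,off=.0025):
    """uv pixel -> (along tool x, z) on plane through tcp spanned by tool x & vertical, shifted off along +normal (tool y)"""
    K,r,t=cam(n);R=cv2.Rodrigues(r)[0];c=-R.T@t
    uv=np.array(uv,float).reshape(-1,2);d=(R.T@np.linalg.inv(K)@np.c_[uv,np.ones(len(uv))].T).T
    ex=np.array([np.cos(yawx),np.sin(yawx),0]);ny=np.array([np.sin(yawx),-np.cos(yawx),0])
    p0=np.array(tcp)+off*ny;k=((p0-c)@ny)/(d@ny);P=c+d*k[:,None];return np.c_[(P-tcp)@ex,P[:,2]]
E
python3 -c "
from h import *
uv=np.array([(185,430),(515,280),(553,455),(250,605)])/6+[130,150]-.4
print(onplate('scene',uv,[.4602,-.2765,.189],1.4656))
k=np.array([(284,532),(492,430)])/6+[130,150]-.4
print(onplate('scene',k,[.4602,-.2765,.189],1.4656))
im=cv2.imread('pics/g2scene_full.png');hsv=cv2.cvtColor(im,cv2.COLOR_BGR2HSV);m=cv2.inRange(hsv,(0,150,60),(8,255,255))|cv2.inRange(hsv,(172,150,60),(180,255,255))
print(cv2.countNonZero(m))
"
```

```text
[[-0.070443    0.17607857]
 [ 0.07475205  0.17487444]
 [ 0.0737156   0.0703953 ]
 [-0.07019162  0.07164086]]
[[-0.04743251  0.10149649]
 [ 0.04937995  0.10141527]]
1667
```

```bash
python3 -c "
from h import *
st();delta([.4485,.0072,.18],np.pi/2+.125)"
```

```text
t 4.2 tcp [ 0.4594 -0.2761  0.1874] yawx 1.4657 w 0.136 f [-0.9 -0.1 -2.5] j [ 0.75  0.32 -0.39  1.9   0.14  0.95  0.19]
delta cm [28.05 -4.06  0.93]  turn -0.230 (other 2.912) after-turn xyz [28.24  2.45  0.93]
```

Emit:
{"name": "arm_command", "arguments": {
  "targets": "0 3 -1.0 0 0;0 4 -0.8 0 0;0 4 -0.6 0 0;0 4 -0.6 0 0;0 4 -0.6 0 0;0 4 -0.4 0 0;0 3 0 0 -0.1;0 1 0 0 -0.13;0 0 0 0 0"
}}

```text
t: 5.1
tool_pos: [0.4414, 0.006, 0.1815]
tool_rot: [[-0.129, 0.992, -0.013], [0.992, 0.129, 0.009], [0.011, -0.011, -1.0]]
ft_force: [-0.6, -0.8, -2.2]
width: 0.134
```

```bash
python3 -c "
from h import *
st();delta([.4485,.0072,.145],np.pi/2+.125)"
```

```text
t 5.1 tcp [0.4414 0.006  0.1815] yawx 1.7001 w 0.134 f [-0.6 -0.8 -2.2] j [ 0.4   0.2  -0.61  2.09  0.13  0.9  -0.15]
delta cm [-0.01  0.76  3.64]  turn 0.004 (other -3.137) after-turn xyz [-0.    0.76  3.64]
```

Emit:
{"name": "arm_command", "arguments": {
  "targets": "0 0 0.2 1.5 0;0 0 0.2 1.5 0;0 0 0.2 0.6 0;0 0 0 0 0"
}}

```text
t: 5.5
tool_pos: [0.4459, 0.0041, 0.1425]
tool_rot: [[-0.115, 0.993, -0.016], [0.993, 0.115, 0.009], [0.01, -0.015, -1.0]]
ft_force: [-0.1, 0.0, -1.7]
width: 0.135
```

```bash
python3 -c "
from h import *
st();delta([.4485,.0072,.145],np.pi/2+.125)
for n,b in(('top',(285,170,375,255)),('scene',(210,110,330,230))):
  im=robot.read_camera(n);cv2.imwrite(f'pics/g3{n}_full.png',im);crop(im,*b,6,f'pics/g3{n}.png')"
```

```text
t 5.5 tcp [0.4459 0.0041 0.1425] yawx 1.6857 w 0.135 f [-0.1  0.  -1.7] j [ 0.38  0.27 -0.59  2.12  0.19  0.82 -0.21]
delta cm [ 0.28  0.28 -0.25]  turn -0.010 (other 3.131) after-turn xyz [ 0.28  0.29 -0.25]
```

View pics/g3scene.png

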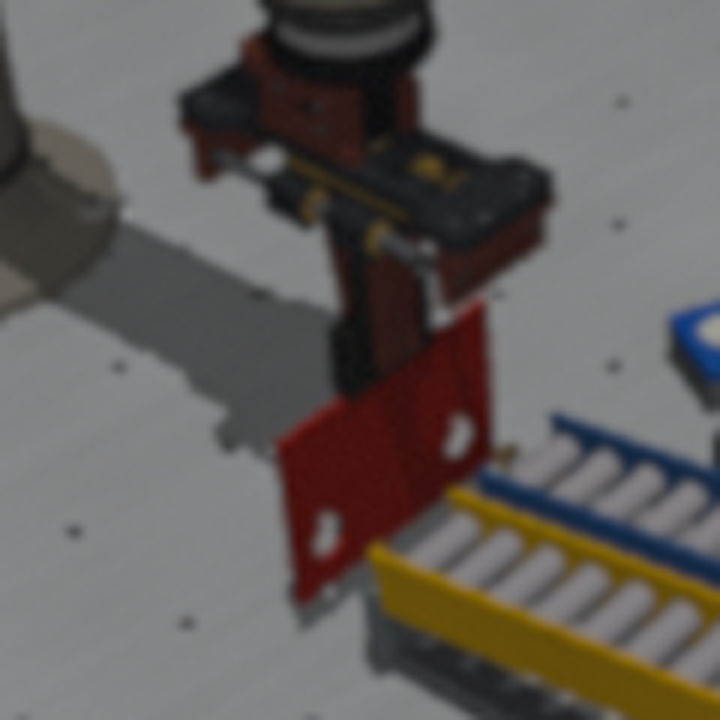

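View pics/g3top.png

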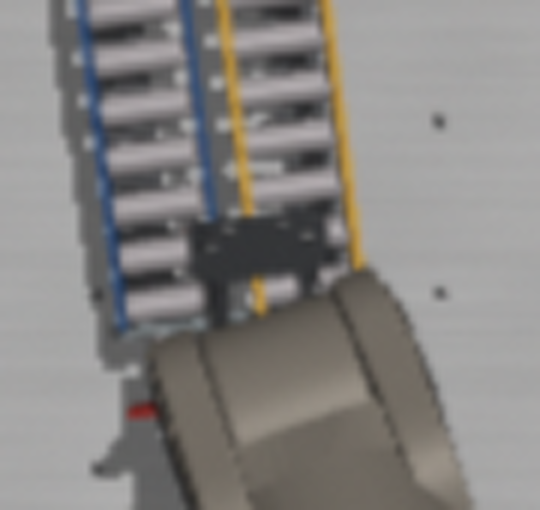

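```bash
cat >> h.py <<'E'
def onplateR(n,uv,tcp,R,off=.0025):
    K,r,t=cam(n);Rc=cv2.Rodrigues(r)[0];c=-Rc.T@t;R=np.array(R)
    uv=np.array(uv,float).reshape(-1,2);d=(Rc.T@np.linalg.inv(K)@np.c_[uv,np.ones(len(uv))].T).T
    ny=R[:,1];p0=np.array(tcp)+off*ny;k=((p0-c)@ny)/(d@ny);P=c+d*k[:,None];return P,(P-tcp)@R
OF=np.array([.483,.0131,0]);YF=.125
RF=cv2.Rodrigues(np.array([0,0,YF]))[0]
def tofeed(P): return (np.array(P)-OF)@RF
def fromfeed(q): return OF+RF@np.array(q)
E
python3 -c "
from h import *
s=st()
uv=np.array([(278,440),(487,298),(490,450),(298,605)])/6+[210,110]-.4
P,L=onplateR('scene',uv,s['tool_pos'],s['tool_rot']);print(np.round(L,4));print(np.round(tofeed(P),4)); print(tofeed(s['tool_pos']))
k=np.array([(459,437),(327,533)])/6+[210,110]-.4
P,L=onplateR('scene',k,s['tool_pos'],s['tool_rot']);print(np.round(L,4));print(np.round(tofeed(P),4))
print(proj('scene',[fromfeed([-.012,.048,.055]),fromfeed([-.008,.048,.0625])])*1, np.array([508,452])/6+[210,110]-.4)
"
```

```text
t 5.6 tcp [0.4463 0.0043 0.1433] yawx 1.6866 w 0.133 f [-0.1  0.6 -2.2] j [ 0.38  0.27 -0.59  2.12  0.19  0.82 -0.21]
[[-0.0729  0.0025  0.0101]
 [ 0.0732  0.0025  0.0139]
 [ 0.0685  0.0025  0.1109]
 [-0.0747  0.0025  0.1159]]
[[-0.0358 -0.077   0.1325]
 [-0.0345  0.0692  0.1302]
 [-0.0358  0.0655  0.0331]
 [-0.0372 -0.0777  0.0267]]
[-0.03748975 -0.00416078  0.14333228]
[[ 0.0462  0.0025  0.0872]
 [-0.0502  0.0025  0.0851]]
[[-0.0357  0.0429  0.0566]
 [-0.0366 -0.0535  0.0577]]
[[293.0146836  185.01526004]
 [293.88696173 183.63878796]] [294.26666667 184.93333333]
```

```bash
python3 -c "
from h import *
s=st()
print(tofeed(tri((294.27,184.9),(311.5,228.5))))
delta(fromfeed([-.022,-.0005,.1445]),np.pi/2+YF)"
```

```text
t 5.6 tcp [0.4463 0.0043 0.1433] yawx 1.6866 w 0.133 f [-0.1  0.6 -2.2] j [ 0.38  0.27 -0.59  2.12  0.19  0.82 -0.21]
[-0.00902513  0.04842466  0.0565862 ]
delta cm [ 0.38  1.54 -0.13]  turn -0.009 (other 3.132) after-turn xyz [ 0.37  1.55 -0.13]
```

Emit:
{"name": "arm_command", "arguments": {
  "targets": "0 0.35 0 -0.15 -0.01;0 0 0.7 0 0;0 0 0.7 0 0;0 0 0 0 0"
}}

```text
t: 6.0
tool_pos: [0.4624, 0.0095, 0.1467]
tool_rot: [[-0.124, 0.992, -0.011], [0.992, 0.124, 0.008], [0.009, -0.01, -1.0]]
ft_force: [0.6, 0.4, -0.6]
width: 0.139
```

```bash
python3 -c "
from h import *
s=st();print(tofeed(s['tool_pos']))
delta(fromfeed([-.005,-.0005,.1445]),np.pi/2+YF)
for n,b in(('scene',(220,120,320,220)),):
  im=robot.read_camera(n);crop(im,*b,7,f'pics/g4{n}.png')"
```

```text
t 6.0 tcp [0.4624 0.0095 0.1467] yawx 1.695 w 0.139 f [ 0.6  0.4 -0.6] j [ 0.36  0.29 -0.59  2.08  0.2   0.84 -0.22]
[-0.02092827 -0.00099562  0.14665512]
delta cm [0.05 1.59 0.2 ]  turn -0.001 (other 3.141) after-turn xyz [0.05 1.59 0.2 ]
```

View pics/g4scene.png

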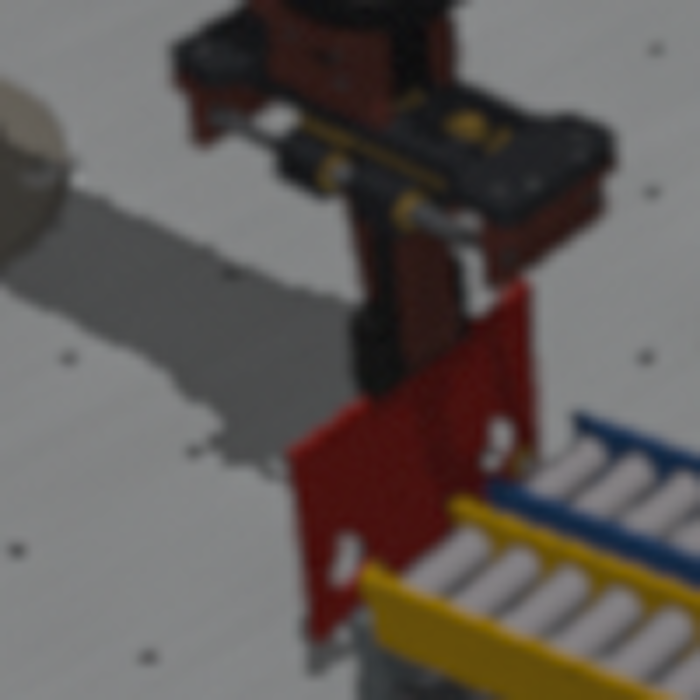

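Emit:
{"name": "arm_command", "arguments": {
  "targets": "0 0.05 0.3 0.2 0;0 0 0.4 0 0;0 0 0.3 0 0"
}}

```text
t: 6.35
tool_pos: [0.472, 0.0112, 0.1442]
tool_rot: [[-0.124, 0.992, -0.012], [0.992, 0.124, 0.008], [0.009, -0.011, -1.0]]
ft_force: [0.3, 0.7, -2.2]
width: 0.137
```

```bash
python3 -c "
from h import *
s=st();print(tofeed(s['tool_pos']))
delta(fromfeed([-.005,-.0005,.1445]),np.pi/2+YF)"
```

```text
t 6.35 tcp [0.472  0.0112 0.1442] yawx 1.695 w 0.137 f [ 0.3  0.7 -2.2] j [ 0.35  0.31 -0.58  2.06  0.21  0.84 -0.23]
[-0.01117277 -0.0005017   0.14420994]
delta cm [ 0.    0.62 -0.04]  turn -0.001 (other 3.141) after-turn xyz [ 0.    0.62 -0.04]
```

Emit:
{"name": "arm_command", "arguments": {
  "targets": "0 0 0.4 0 0;0 0 0.3 0 0;0 0 0 0 0"
}}

```text
t: 6.65
tool_pos: [0.48, 0.0123, 0.144]
tool_rot: [[-0.124, 0.992, -0.012], [0.992, 0.124, 0.008], [0.009, -0.011, -1.0]]
ft_force: [0.5, -0.5, -0.7]
width: 0.134
```

```bash
python3 -c "
from h import *
s=st();print(tofeed(s['tool_pos']))
for n,b in(('scene',(240,150,320,220)),):
  im=robot.read_camera(n);crop(im,*b,9,f'pics/g5{n}.png')"
```

```text
t 6.65 tcp [0.48   0.0123 0.144 ] yawx 1.695 w 0.134 f [ 0.5 -0.5 -0.7] j [ 0.35  0.32 -0.58  2.05  0.22  0.85 -0.23]
[-0.00308523 -0.00045499  0.14399784]
```

View pics/g5scene.png

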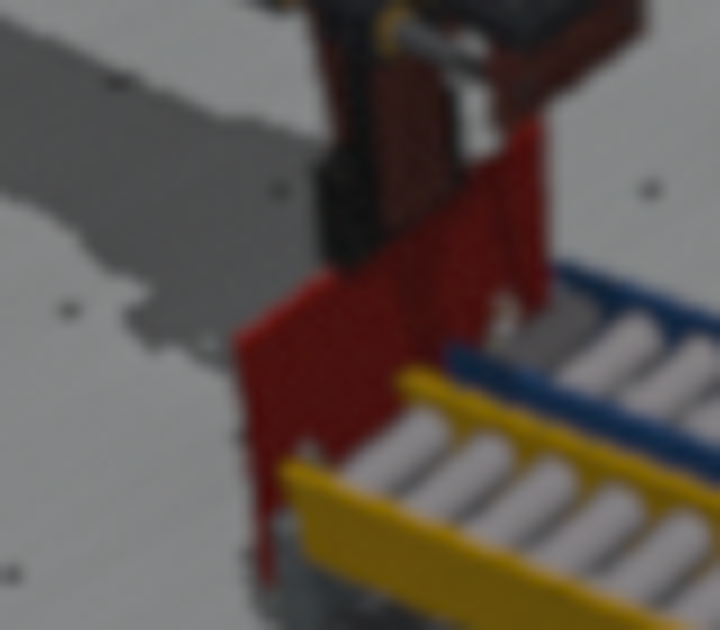

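Emit:
{"name": "arm_command", "arguments": {
  "targets": "0 0 0 0.4 0;0 0 0 0.3 0;0 0 0 0.2 0"
}}

```text
t: 7.0
tool_pos: [0.4794, 0.0122, 0.1344]
tool_rot: [[-0.124, 0.992, -0.012], [0.992, 0.124, 0.008], [0.009, -0.011, -1.0]]
ft_force: [-0.3, 0.5, -1.4]
width: 0.134
```

Emit:
{"name": "arm_command", "arguments": {
  "targets": "0 0 0 0.3 0;0 0 0 0.3 0;0 0 0 0.15 0"
}}

```text
t: 7.3
tool_pos: [0.4796, 0.0124, 0.1272]
tool_rot: [[-0.124, 0.992, -0.012], [0.992, 0.124, 0.007], [0.008, -0.011, -1.0]]
ft_force: [-6.2, -0.4, 24.6]
width: 0.137
```

```bash
python3 -c "
from h import *
s=st();print(tofeed(s['tool_pos']))
for n,b in(('scene',(240,150,320,220)),):
  im=robot.read_camera(n);crop(im,*b,9,f'pics/g6{n}.png')"
```

```text
t 7.3 tcp [0.4796 0.0124 0.1272] yawx 1.6949 w 0.137 f [-6.2 -0.4 24.6] j [ 0.33  0.34 -0.57  2.06  0.24  0.81 -0.26]
[-0.00349111 -0.00030488  0.12719639]
```

View pics/g6scene.png

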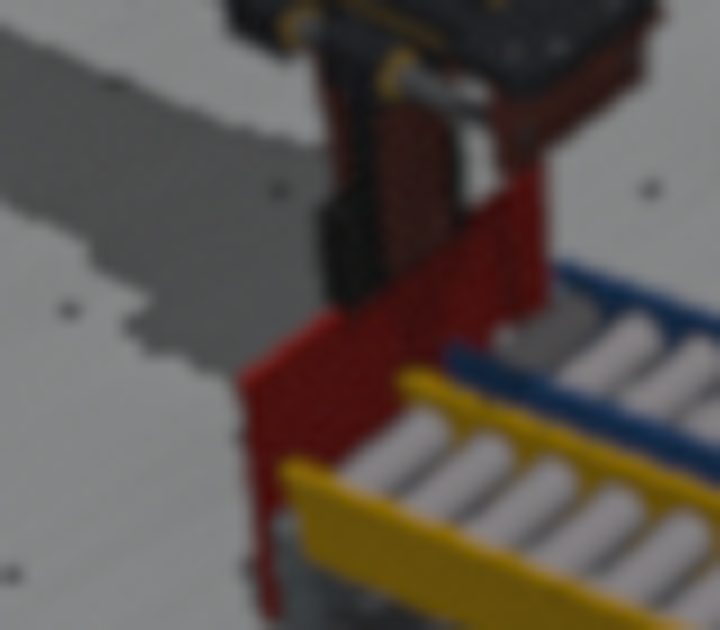

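Emit:
{"name": "arm_command", "arguments": {
  "targets": "0.5 0 0 0 0;0.5 0 0 0 0;0.5 0 0 0 0;0.5 0 0 0 0;0.5 0 0 0 0;0.5 0 0 -2 0;0.5 0 0 -3 0;0.5 0 0 -4 0;0.5 0 0 -3 0;0.5 0 0 0 0"
}}

```text
t: 8.35
tool_pos: [0.4803, 0.0118, 0.2504]
tool_rot: [[-0.125, 0.992, -0.015], [0.992, 0.125, 0.008], [0.01, -0.014, -1.0]]
ft_force: [0.6, -0.1, -1.1]
width: 0.499
```

```bash
python3 -c "
from h import *
s=st();print(tofeed(s['tool_pos']))
for n,b in(('scene',(220,130,340,230)),('top',(200,150,350,260))):
  im=robot.read_camera(n);cv2.imwrite(f'pics/g7{n}_full.png',im);crop(im,*b,5,f'pics/g7{n}.png')"
```

```text
t 8.35 tcp [0.4803 0.0118 0.2504] yawx 1.6956 w 0.499 f [ 0.6 -0.1 -1.1] j [ 0.4   0.19 -0.61  1.93  0.11  1.07 -0.13]
[-0.00281154 -0.00099415  0.25042978]
```

View pics/g7scene.png

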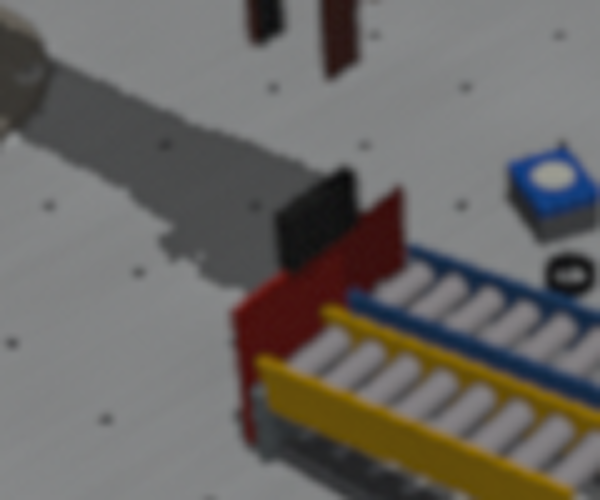

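View pics/g7top.png

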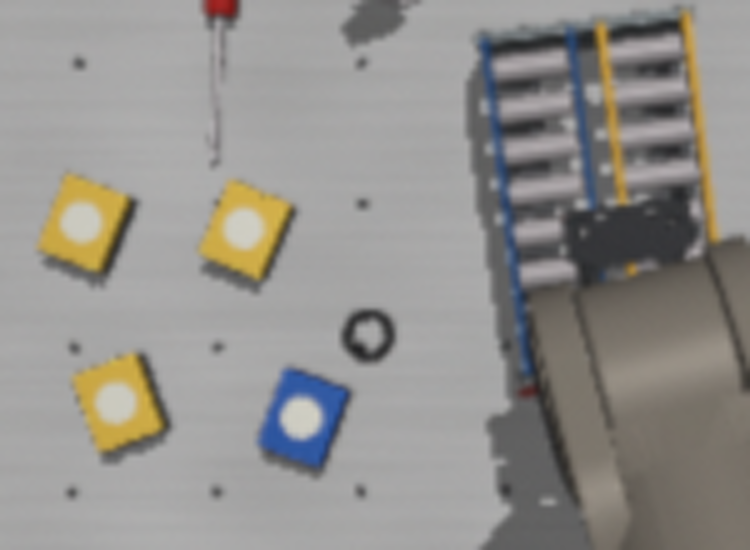

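```bash
cat >> h.py <<'E'
def cases(img=None,zl=.034,show=True):
    if img is None: img=robot.read_camera('top')
    hsv=cv2.cvtColor(img,cv2.COLOR_BGR2HSV);out=[]
    for nm,lo,hi in(('blue',(100,120,50),(125,255,255)),('yellow',(18,140,90),(32,255,255))):
        m=cv2.inRange(hsv,lo,hi);m=cv2.morphologyEx(m,cv2.MORPH_CLOSE,np.ones((7,7)))
        for c in cv2.findContours(m,0,2)[0]:
            a=cv2.contourArea(c)
            if not 80<a<260:continue
            b=cv2.boxPoints(cv2.minAreaRect(c));q=ray('top',b,zl);p=q.mean(0);
            e1,e2=q[1]-q[0],q[2]-q[1];l1,l2=np.linalg.norm(e1),np.linalg.norm(e2);e=e1 if l1>l2 else e2
            yaw=(np.arctan2(e[1],e[0])+np.pi/2)%np.pi-np.pi/2
            out.append((nm,p,yaw,max(l1,l2),min(l1,l2)))
            if show:print(nm,int(a),'px',b.mean(0).round(),'c',np.round(p[:2],4),'yaw',round(yaw,3),'size',round(max(l1,l2),3),round(min(l1,l2),3))
    return out
E
python3 -c "
from h import *
cases(cv2.imread('pics/g7top_full.png'));st();delta([.452,.233,.25],-.38)"
```

```text
blue 192 px [260. 233.] c [0.4513 0.2328] yaw -0.376 size 0.056 0.045
blue 189 px [436. 193.] c [ 0.5849 -0.3655] yaw 0.219 size 0.054 0.047
blue 187 px [405. 182.] c [ 0.6237 -0.2604] yaw 0.36 size 0.054 0.047
blue 100 px [437. 109.] c [ 0.8788 -0.3749] yaw 1.091 size 0.054 0.036
yellow 186 px [224. 230.] c [0.462  0.3572] yaw 0.37 size 0.053 0.045
yellow 181 px [249. 196.] c [0.5786 0.2725] yaw -0.372 size 0.053 0.045
yellow 180 px [217. 194.] c [0.5834 0.3823] yaw -0.367 size 0.053 0.045
t 8.45 tcp [0.4783 0.0113 0.247 ] yawx 1.6956 w 0.5 f [ 0.   0.2 -0.5] j [ 0.4   0.19 -0.61  1.93  0.11  1.07 -0.13]
delta cm [22.33  0.15 -0.08]  turn -1.066 (other 2.076) after-turn xyz [10.67 19.62 -0.08]
```

Emit:
{"name": "arm_command", "arguments": {
  "targets": "1 4.5 0 0 0;1 4.5 0 0 0;1 4.5 0 0 0;1 4.5 0 0 0;1 4.5 0 0 0;1 0 0 0 -0.15;1 0 0 0 -0.15;1 0 0 0 -0.15;1 0 0 0 -0.15;1 0 0 0 -0.15;1 0 0 0 -0.15;1 0 0 0 -0.15"
}}

```text
t: 9.65
tool_pos: [0.4378, 0.2384, 0.2275]
tool_rot: [[-0.917, 0.395, -0.052], [0.395, 0.919, -0.001], [0.047, -0.021, -0.999]]
ft_force: [0.3, 0.2, 0.1]
width: 0.995
```

```bash
python3 -c "
from h import *
st();delta([.4515,.233,.1],-.378)"
```

```text
t 9.65 tcp [0.4378 0.2384 0.2275] yawx 2.7348 w 0.995 f [0.3 0.2 0.1] j [ 0.17  0.34 -0.94  1.88  0.27  1.11  0.29]
delta cm [-2.06  0.32 12.67]  turn -0.029 (other 3.113) after-turn xyz [-2.07  0.26 12.67]
```

Emit:
{"name": "arm_command", "arguments": {
  "targets": "1 -2 0.3 3 -0.03;1 0 0 4 0;1 0 0 4 0;1 0 0 1 0;1 0 0 0 0"
}}

```text
t: 10.15
tool_pos: [0.4475, 0.2312, 0.0967]
tool_rot: [[-0.931, 0.36, -0.061], [0.36, 0.933, -0.003], [0.056, -0.025, -0.998]]
ft_force: [-0.8, 0.2, 0.1]
width: 1.004
```

```bash
python3 -c "
from h import *
st();delta([.4515,.233,.014],-.378)"
```

```text
t 10.15 tcp [0.4475 0.2312 0.0967] yawx 2.7722 w 1.004 f [-0.8  0.2  0.1] j [ 0.08  0.53 -0.84  1.99  0.45  0.89  0.2 ]
delta cm [-0.77  0.51  8.23]  turn 0.009 (other -3.133) after-turn xyz [-0.77  0.52  8.23]
```

Emit:
{"name": "arm_command", "arguments": {
  "targets": "1 -0.4 0.3 2.5 0;1 -0.4 0.2 3 0;1 0 0 2 0;1 0 0 0.7 0;1 0 0 0 0"
}}

```text
t: 10.65
tool_pos: [0.4555, 0.236, 0.0175]
tool_rot: [[-0.931, 0.36, -0.055], [0.36, 0.933, 0.001], [0.052, -0.019, -0.998]]
ft_force: [0.8, -0.1, 0.5]
width: 1.001
```

```bash
python3 -c "
from h import *
st();delta([.4515,.233,.014],-.378)"
```

```text
t 10.65 tcp [0.4555 0.236  0.0175] yawx 2.7726 w 1.001 f [ 0.8 -0.1  0.5] j [-0.    0.65 -0.74  2.01  0.58  0.75  0.1 ]
delta cm [ 0.25 -0.41  0.37]  turn 0.009 (other -3.133) after-turn xyz [ 0.25 -0.42  0.37]
```

Emit:
{"name": "arm_command", "arguments": {
  "targets": "1 0.2 -0.4 0.25 0;0.3 0 0 0 0;0.3 0 0 0 0;0.3 0 0 0 0;0.3 0 0 0 0;0.3 0 0 0 0;0.3 0 0 0 0;0.3 0 0 0 0;0.3 0 0 0 0"
}}

```text
t: 11.55
tool_pos: [0.4548, 0.2342, 0.02]
tool_rot: [[-0.931, 0.361, -0.048], [0.361, 0.933, 0.004], [0.046, -0.014, -0.999]]
ft_force: [-0.4, 0.3, 0.1]
width: 0.521
```

Emit:
{"name": "arm_command", "arguments": {
  "targets": "0.3 0 0 -2 0;0.3 0 0 -4 0;0.3 0 0 -5 0;0.3 0 0 -5 0;0.3 0 0 -1 0"
}}

```text
t: 12.05
tool_pos: [0.4602, 0.2322, 0.1916]
tool_rot: [[-0.932, 0.358, -0.058], [0.359, 0.933, 0.0], [0.054, -0.021, -0.998]]
ft_force: [0.5, 0.2, -2.3]
width: 0.522
```

```bash
python3 -c "
from h import *
st();delta(fromfeed([.17,.038,.18]),YF)"
```

```text
t 12.05 tcp [0.4602 0.2322 0.1916] yawx 2.7738 w 0.522 f [ 0.5  0.2 -2.3] j [ 0.16  0.42 -0.92  1.88  0.34  1.06  0.31]
delta cm [-23.21  -8.24   0.07]  turn -0.493 (other 2.649) after-turn xyz [-16.55 -18.24   0.07]
```

Emit:
{"name": "arm_command", "arguments": {
  "targets": "0.3 0 0 0 -0.12;0.3 0 0 0 -0.13;0.3 0 0 0 -0.13;0.3 0 0 0 -0.12;0.3 -3.3 -3.6 0 0;0.3 -3.3 -3.6 0 0;0.3 -3.3 -3.6 0 0;0.3 -3.3 -3.6 0 0;0.3 -3.0 -3.4 0 0;0.3 0 0 0 0"
}}

```text
t: 13.05
tool_pos: [0.65, 0.0735, 0.1728]
tool_rot: [[-0.985, -0.158, -0.063], [-0.158, 0.987, -0.007], [0.064, 0.003, -0.998]]
ft_force: [0.1, -1.0, -1.9]
width: 0.519
```

```bash
python3 -c "
from h import *
s=st();print(tofeed(s['tool_pos']));delta(fromfeed([.17,.038,.145]),YF)"
```

```text
t 13.05 tcp [0.65   0.0735 0.1728] yawx -2.9822 w 0.519 f [ 0.1 -1.  -1.9] j [ 0.38  0.69 -0.9   1.56  0.54  1.23  1.11]
[0.17327481 0.03910221 0.17282593]
delta cm [ 0.15 -0.11  2.8 ]  turn 0.034 (other -3.107) after-turn xyz [ 0.15 -0.11  2.8 ]
```

Emit:
{"name": "arm_command", "arguments": {
  "targets": "0.3 0.1 -0.1 2.0 0.03;0.3 0 0 2.0 0;0.3 0 0 0 0"
}}

```text
t: 13.35
tool_pos: [0.6454, 0.0703, 0.1274]
tool_rot: [[-0.99, -0.124, -0.069], [-0.124, 0.992, -0.007], [0.069, 0.002, -0.998]]
ft_force: [-0.5, 0.1, -1.7]
width: 0.521
```

```bash
python3 -c "
from h import *
s=st();print(tofeed(s['tool_pos']));delta(fromfeed([.17,.038,.118]),YF)
for n,b in(('scene',(250,150,390,260)),('top',(280,140,360,240))):
  im=robot.read_camera(n);crop(im,*b,5,f'pics/b1{n}.png')"
```

```text
t 13.35 tcp [0.6454 0.0703 0.1274] yawx -3.0169 w 0.521 f [-0.5  0.1 -1.7] j [ 0.37  0.73 -0.87  1.6   0.57  1.16  1.06]
[0.16827521 0.03646247 0.12739335]
delta cm [-0.24  0.15  0.93]  turn -0.000 (other 3.141) after-turn xyz [-0.24  0.15  0.93]
```

View pics/b1scene.png

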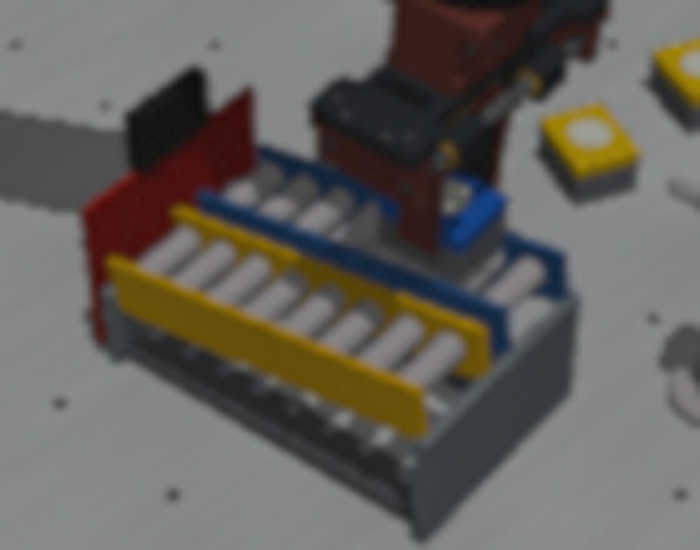

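Case sits over the blue lane, centred between rails. Lower it.

Emit:
{"name": "arm_command", "arguments": {
  "targets": "0.3 0 0.15 0.6 0;0.3 0 0 0.3 0;0.3 0 0 0.2 0"
}}

```text
t: 13.75
tool_pos: [0.647, 0.0744, 0.1212]
tool_rot: [[-0.99, -0.126, -0.061], [-0.126, 0.992, -0.005], [0.061, 0.003, -0.998]]
ft_force: [-0.6, 0.2, -1.3]
width: 0.521
```

Emit:
{"name": "arm_command", "arguments": {
  "targets": "0.3 0 -0.2 0.2 0;0.3 0 0 0.2 0;0.3 0 0 0.2 0"
}}

```text
t: 14.05
tool_pos: [0.6473, 0.0726, 0.1157]
tool_rot: [[-0.99, -0.126, -0.059], [-0.126, 0.992, -0.005], [0.06, 0.002, -0.998]]
ft_force: [0.1, 0.2, -1.2]
width: 0.518
```

```bash
python3 -c "
from h import *
s=st();print(tofeed(s['tool_pos']));delta(fromfeed([.17,.038,.115]),YF)"
```

```text
t 14.05 tcp [0.6473 0.0726 0.1157] yawx -3.0147 w 0.518 f [ 0.1  0.2 -1.2] j [ 0.36  0.74 -0.86  1.61  0.58  1.13  1.05]
[0.17041901 0.03850759 0.11572302]
delta cm [ 0.04 -0.05  0.07]  turn 0.002 (other -3.140) after-turn xyz [ 0.04 -0.05  0.07]
```

Emit:
{"name": "arm_command", "arguments": {
  "targets": "0.3 0 0 0.2 0;0.3 0 0 0.15 0"
}}

```text
t: 14.25
tool_pos: [0.6494, 0.0728, 0.1151]
tool_rot: [[-0.991, -0.126, -0.054], [-0.126, 0.992, -0.005], [0.055, 0.002, -0.999]]
ft_force: [-0.3, 0.7, 7.6]
width: 0.522
```

Emit:
{"name": "arm_command", "arguments": {
  "targets": "0.68 0 0 0 0;0.68 0 0 0 0;0.68 0 0 0 0;0.68 0 0 -1 0;0.68 0 0 -3 0;0.68 0 0 -5 0;0.68 0 0 -4 0;0.68 0 0 0 0"
}}

```text
t: 15.05
tool_pos: [0.656, 0.0739, 0.2509]
tool_rot: [[-0.99, -0.127, -0.057], [-0.127, 0.992, -0.004], [0.057, 0.003, -0.998]]
ft_force: [0.8, 1.2, 0.5]
width: 0.68
```

```bash
python3 -c "
from h import *
s=st()
im=robot.read_camera('top');c=cases(im)
cv2.imwrite('pics/b2t_full.png',im)
crop(im,200,140,360,250,5,'pics/b2top.png')
im=robot.read_camera('scene');crop(im,250,150,390,260,5,f'pics/b2scene.png')"
```

```text
t 15.05 tcp [0.656  0.0739 0.2509] yawx -3.0144 w 0.68 f [0.8 1.2 0.5] j [ 0.39  0.63 -0.93  1.47  0.48  1.35  1.13]
blue 188 px [436. 193.] c [ 0.5848 -0.3657] yaw 0.193 size 0.054 0.047
blue 187 px [405. 182.] c [ 0.6237 -0.2604] yaw 0.36 size 0.054 0.047
blue 98 px [437. 109.] c [ 0.8788 -0.3749] yaw 1.091 size 0.054 0.036
yellow 186 px [224. 230.] c [0.462  0.3572] yaw 0.37 size 0.053 0.045
yellow 181 px [249. 196.] c [0.5786 0.2725] yaw -0.372 size 0.053 0.045
yellow 180 px [217. 194.] c [0.5834 0.3823] yaw -0.367 size 0.053 0.045
```

View pics/b2scene.png

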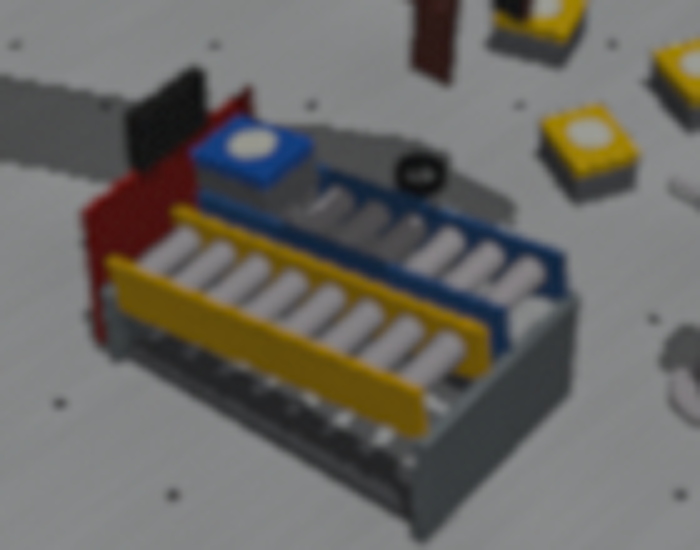

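View pics/b2top.png

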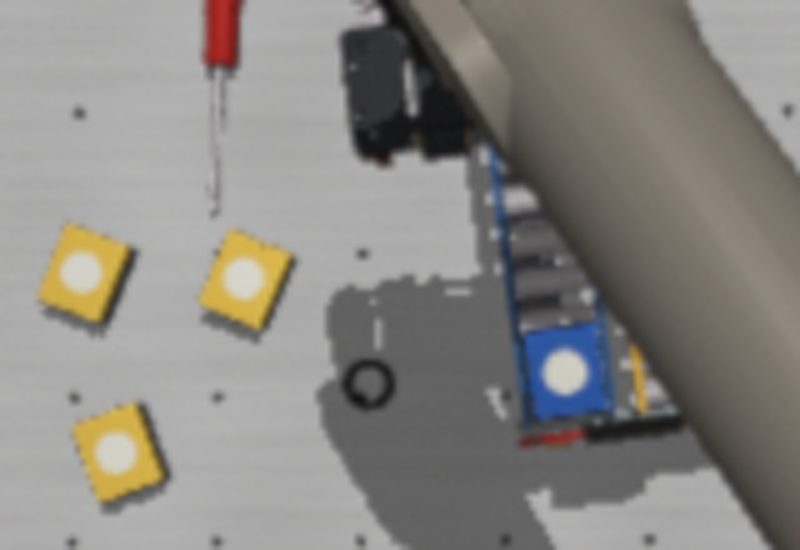

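```bash
python3 -c "
from h import *
st();delta([.5786,.2725,.1],-.372)"
```

```text
t 15.15 tcp [0.6539 0.0726 0.2459] yawx -3.0142 w 0.678 f [ 0.4 -0.1  0. ] j [ 0.39  0.63 -0.92  1.47  0.48  1.35  1.12]
delta cm [ 4.   20.75 14.91]  turn 0.499 (other -2.642) after-turn xyz [13.45 16.3  14.91]
```

Emit:
{"name": "arm_command", "arguments": {
  "targets": "1 0.8 4.2 0 0;1 0.8 4.2 0 0;1 0.8 4.2 0 0;1 0.8 4.2 0 0;1 0.8 4 1 0;1 0 0 3 0.12;1 0 0 3.5 0.13;1 0 0 3.5 0.13;1 0 0 3.5 0.12;1 0 0 0 0"
}}

```text
t: 16.15
tool_pos: [0.566, 0.2725, 0.0828]
tool_rot: [[-0.921, 0.38, -0.086], [0.383, 0.924, -0.017], [0.073, -0.048, -0.996]]
ft_force: [-0.8, -0.8, 0.5]
width: 1.001
```

```bash
python3 -c "
from h import *
st();delta([.5786,.2725,.016],-.372)"
```

```text
t 16.15 tcp [0.566  0.2725 0.0828] yawx 2.7473 w 1.001 f [-0.8 -0.8  0.5] j [-0.02  0.72 -0.75  1.67  0.5   1.04  0.24]
delta cm [-1.65  0.8   6.54]  turn -0.022 (other 3.119) after-turn xyz [-1.66  0.76  6.54]
```

Emit:
{"name": "arm_command", "arguments": {
  "targets": "1 -1 0.5 2 -0.02;1 -0.6 0.3 2 0;1 0 0 1.5 0;1 0 0 0.8 0;1 0 0 0 0"
}}

```text
t: 16.65
tool_pos: [0.5783, 0.2726, 0.0163]
tool_rot: [[-0.931, 0.353, -0.088], [0.356, 0.934, -0.017], [0.076, -0.047, -0.996]]
ft_force: [0.0, -1.2, -0.1]
width: 1.002
```

```bash
python3 -c "
from h import *
st();delta([.5786,.2725,.016],-.372)"
```

```text
t 16.65 tcp [0.5783 0.2726 0.0163] yawx 2.7768 w 1.002 f [ 0.  -1.2 -0.1] j [-0.04  0.82 -0.71  1.67  0.57  0.97  0.24]
delta cm [-0.04  0.    0.03]  turn 0.007 (other -3.134) after-turn xyz [-0.04  0.    0.03]
```

Grip and lift in one call.

Emit:
{"name": "arm_command", "arguments": {
  "targets": "0.3 0 0 0 0;0.3 0 0 0 0;0.3 0 0 0 0;0.3 0 0 0 0;0.3 0 0 0 0;0.3 0 0 0 0;0.3 0 0 0 0;0.3 0 0 0 0;0.3 0 0 -3 0;0.3 0 0 -5 0;0.3 0 0 -5 0;0.3 0 0 -3 0"
}}

```text
t: 17.85
tool_pos: [0.5895, 0.2735, 0.1773]
tool_rot: [[-0.932, 0.35, -0.096], [0.354, 0.935, -0.022], [0.082, -0.054, -0.995]]
ft_force: [0.2, 0.4, -1.0]
width: 0.524
```

```bash
python3 -c "
from h import *
st();delta(fromfeed([.17,-.038,.17]),YF)"
```

```text
t 17.85 tcp [0.5895 0.2735 0.1773] yawx 2.7785 w 0.524 f [ 0.2  0.4 -1. ] j [ 0.01  0.66 -0.8   1.54  0.44  1.24  0.34]
delta cm [-16.09 -23.51   0.68]  turn -0.488 (other 2.654) after-turn xyz [ -3.19 -28.31   0.68]
```

Emit:
{"name": "arm_command", "arguments": {
  "targets": "0.3 0 0 0 -0.12;0.3 0 0 0 -0.12;0.3 0 0 0 -0.12;0.3 0 0 0 -0.12;0.3 -0.5 -4.6 0 0;0.3 -0.5 -4.6 0 0;0.3 -0.5 -4.6 0 0;0.3 -0.5 -4.6 0 0;0.3 -0.5 -4.6 0 0;0.3 -0.5 -4.6 0 0;0.3 0 0 0 0"
}}

```text
t: 18.95
tool_pos: [0.6605, -0.0033, 0.1796]
tool_rot: [[-0.985, -0.144, -0.091], [-0.143, 0.99, -0.019], [0.093, -0.006, -0.996]]
ft_force: [0.3, -0.4, -2.0]
width: 0.524
```

```bash
python3 -c "
from h import *
s=st();print(tofeed(s['tool_pos']));delta(fromfeed([.17,-.038,.13]),YF)"
```

```text
t 18.95 tcp [ 0.6605 -0.0033  0.1796] yawx -2.9974 w 0.524 f [ 0.3 -0.4 -2. ] j [ 0.47  0.7  -0.88  1.51  0.54  1.29  1.22]
[ 0.17408206 -0.0384479   0.17958376]
delta cm [-0.06  0.08  4.97]  turn 0.019 (other -3.122) after-turn xyz [-0.05  0.08  4.97]
```

Emit:
{"name": "arm_command", "arguments": {
  "targets": "0.3 0 0 2.5 0.02;0.3 0 0 2.5 0;0.3 0 0 0.2 0;0.3 0 0 0 0"
}}

```text
t: 19.35
tool_pos: [0.6566, -0.0072, 0.127]
tool_rot: [[-0.989, -0.118, -0.09], [-0.117, 0.993, -0.019], [0.092, -0.008, -0.996]]
ft_force: [0.8, -0.1, 0.3]
width: 0.521
```

```bash
python3 -c "
from h import *
s=st();print(tofeed(s['tool_pos']));delta(fromfeed([.17,-.038,.117]),YF)
for n,b in(('scene',(250,150,390,260)),('top',(280,140,360,240))):
  im=robot.read_camera(n);crop(im,*b,5,f'pics/y1{n}.png')"
```

```text
t 19.35 tcp [ 0.6566 -0.0072  0.127 ] yawx -3.0242 w 0.521 f [ 0.8 -0.1  0.3] j [ 0.46  0.75 -0.85  1.56  0.57  1.2   1.17]
[ 0.16971908 -0.0417629   0.12701455]
delta cm [-0.12  0.38  0.99]  turn -0.008 (other 3.134) after-turn xyz [-0.12  0.38  0.99]
```

View pics/y1scene.png

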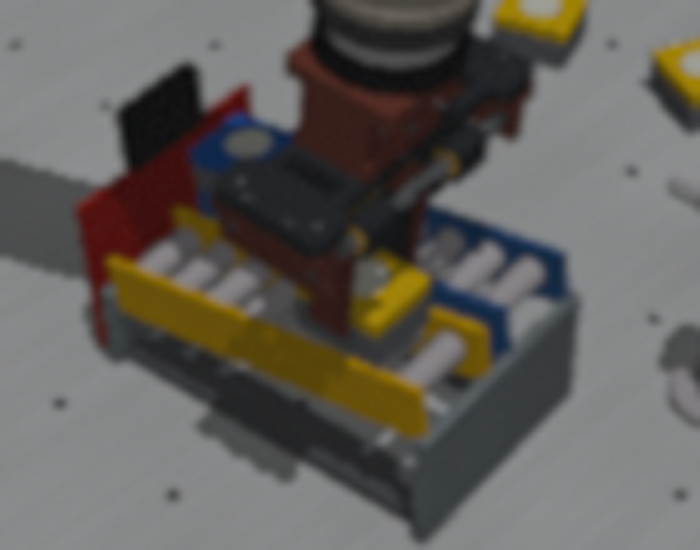

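Emit:
{"name": "arm_command", "arguments": {
  "targets": "0.3 0 0.4 -0.2 -0.01;0.3 0 0 0 0;0.3 0 0 0.3 0"
}}

```text
t: 19.75
tool_pos: [0.6576, -0.0012, 0.1294]
tool_rot: [[-0.988, -0.13, -0.086], [-0.129, 0.991, -0.018], [0.087, -0.007, -0.996]]
ft_force: [0.2, -0.1, -1.7]
width: 0.523
```

```bash
python3 -c "
from h import *
s=st();print(tofeed(s['tool_pos']));delta(fromfeed([.17,-.038,.117]),YF)
im=robot.read_camera('scene');crop(im,290,180,370,250,9,f'pics/y2scene.png')"
```

```text
t 19.75 tcp [ 0.6576 -0.0012  0.1294] yawx -3.0118 w 0.523 f [ 0.2 -0.1 -1.7] j [ 0.46  0.74 -0.86  1.56  0.58  1.2   1.17]
[ 0.17143466 -0.03593446  0.12941327]
delta cm [ 0.04 -0.2   1.25]  turn 0.005 (other -3.137) after-turn xyz [ 0.03 -0.2   1.25]
```

View pics/y2scene.png

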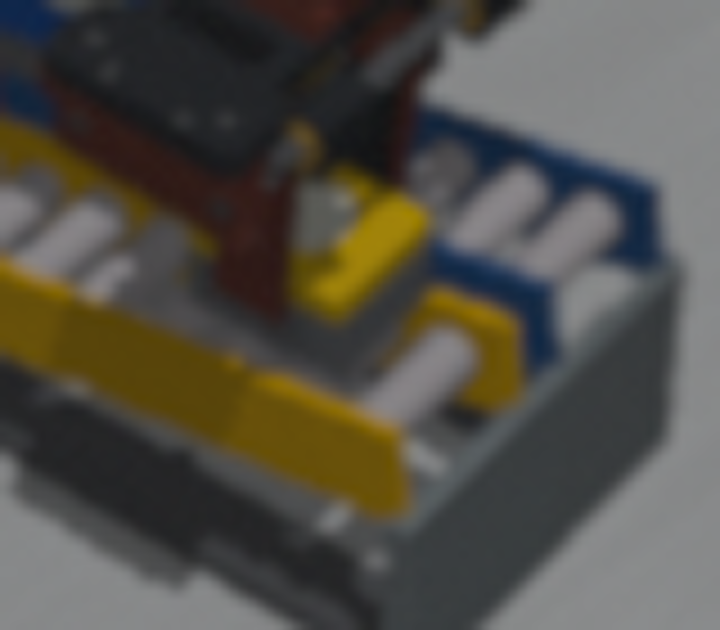

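Emit:
{"name": "arm_command", "arguments": {
  "targets": "0.3 0 -0.15 0.2 0;0.3 0 0 0.4 0;0.3 0 0 0.3 0;0.3 0 0 0.2 0"
}}

```text
t: 20.2
tool_pos: [0.6562, -0.0031, 0.1168]
tool_rot: [[-0.988, -0.13, -0.087], [-0.129, 0.991, -0.018], [0.088, -0.007, -0.996]]
ft_force: [-0.2, -0.0, -1.6]
width: 0.52
```

```bash
python3 -c "
from h import *
s=st();print(tofeed(s['tool_pos']));delta(fromfeed([.17,-.038,.117]),YF)"
```

```text
t 20.2 tcp [ 0.6562 -0.0031  0.1168] yawx -3.0117 w 0.52 f [-0.2 -0.  -1.6] j [ 0.46  0.75 -0.85  1.57  0.59  1.18  1.16]
[ 0.1698657  -0.03769619  0.11681819]
delta cm [-0.01 -0.03 -0.02]  turn 0.005 (other -3.137) after-turn xyz [-0.01 -0.03 -0.02]
```

Emit:
{"name": "arm_command", "arguments": {
  "targets": "0.3 0 0 0.15 0;0.3 0 0 0.15 0"
}}

```text
t: 20.4
tool_pos: [0.657, -0.0031, 0.115]
tool_rot: [[-0.988, -0.13, -0.085], [-0.129, 0.992, -0.018], [0.086, -0.007, -0.996]]
ft_force: [-0.3, -0.8, 12.3]
width: 0.521
```

Emit:
{"name": "arm_command", "arguments": {
  "targets": "0.66 0 0 0 0;0.66 0 0 0 0;0.66 0 0 0 0;0.68 0 0 -1 0;0.68 0 0 -3 0;0.68 0 0 -5 0;0.68 0 0 -3 0;1 0 2 0 0;1 0 5 0 0;1 0 5 0 0;1 0 5 0 0"
}}

```text
t: 21.5
tool_pos: [0.648, 0.1626, 0.2392]
tool_rot: [[-0.99, -0.113, -0.084], [-0.112, 0.994, -0.02], [0.086, -0.01, -0.996]]
ft_force: [0.7, 0.5, 0.0]
width: 0.986
```

```bash
python3 -c "
from h import *
s=st()
im=robot.read_camera('top');c=cases(im)
cv2.imwrite('pics/y3t_full.png',im)
crop(im,200,140,360,250,5,'pics/y3top.png')
im=robot.read_camera('scene');crop(im,250,110,410,260,5,f'pics/y3scene.png');delta([.5834,.3823,.1],-.367)"
```

```text
t 21.5 tcp [0.648  0.1626 0.2392] yawx -3.0289 w 0.986 f [0.7 0.5 0. ] j [ 0.23  0.66 -0.91  1.43  0.49  1.38  0.98]
blue 188 px [436. 193.] c [ 0.5848 -0.3657] yaw 0.193 size 0.054 0.047
blue 187 px [405. 182.] c [ 0.6237 -0.2604] yaw 0.36 size 0.054 0.047
blue 109 px [437. 109.] c [ 0.8788 -0.3749] yaw 1.091 size 0.054 0.036
yellow 186 px [224. 230.] c [0.462  0.3572] yaw 0.37 size 0.053 0.045
yellow 179 px [217. 194.] c [0.5834 0.3823] yaw -0.367 size 0.053 0.045
delta cm [ 2.16 21.72 14.15]  turn 0.495 (other -2.647) after-turn xyz [12.21 18.1  14.15]
```

View pics/y3scene.png

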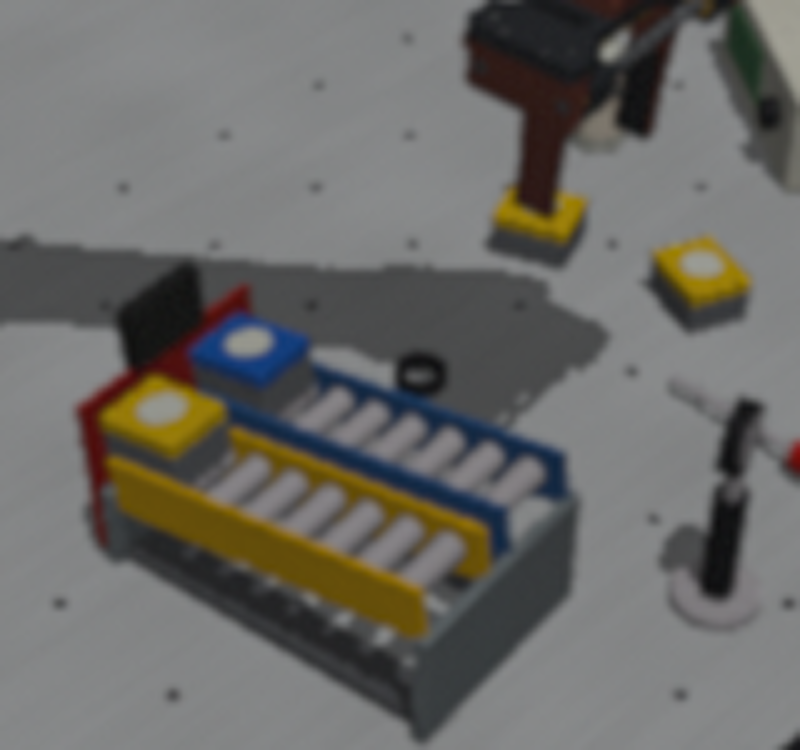

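Emit:
{"name": "arm_command", "arguments": {
  "targets": "1 0.4 4.3 0 0;1 0.4 4.3 0 0;1 0.4 4.3 0 0;1 0.4 4.3 0 0;1 0.4 4.1 1 0;1 0 0 3 0.12;1 0 0 3.4 0.13;1 0 0 3.4 0.13;1 0 0 3.4 0.12;1 0 0 0 0"
}}

```text
t: 22.6
tool_pos: [0.5723, 0.39, 0.0902]
tool_rot: [[-0.926, 0.366, -0.095], [0.368, 0.93, -0.015], [0.082, -0.049, -0.995]]
ft_force: [-0.5, -1.0, -0.4]
width: 1.005
```

```bash
python3 -c "
from h import *
st();delta([.5834,.3823,.016],-.367)"
```

```text
t 22.6 tcp [0.5723 0.39   0.0902] yawx 2.7629 w 1.005 f [-0.5 -1.  -0.4] j [-0.2   0.8  -0.75  1.49  0.51  1.14  0.15]
delta cm [-1.92  0.05  7.29]  turn -0.012 (other 3.130) after-turn xyz [-1.92  0.02  7.29]
```

Emit:
{"name": "arm_command", "arguments": {
  "targets": "1 -1 0 2 -0.01;1 -0.9 0 2 0;1 0 0 2 0;1 0 0 1.1 0;1 0 0 0 0"
}}

```text
t: 23.1
tool_pos: [0.5838, 0.3849, 0.0183]
tool_rot: [[-0.934, 0.346, -0.093], [0.348, 0.937, -0.012], [0.083, -0.043, -0.996]]
ft_force: [0.1, -0.3, -1.3]
width: 1.004
```

```bash
python3 -c "
from h import *
st();delta([.5834,.3823,.016],-.367)"
```

```text
t 23.1 tcp [0.5838 0.3849 0.0183] yawx 2.7846 w 1.004 f [ 0.1 -0.3 -1.3] j [-0.21  0.89 -0.71  1.51  0.57  1.05  0.16]
delta cm [-0.07 -0.24  0.24]  turn 0.010 (other -3.132) after-turn xyz [-0.08 -0.24  0.24]
```

Emit:
{"name": "arm_command", "arguments": {
  "targets": "0.9 0 -0.2 0.2 0;0.3 0 0 0 0;0.3 0 0 0 0;0.3 0 0 0 0;0.3 0 0 0 0;0.3 0 0 0 0;0.3 0 0 0 0;0.3 0 0 0 0;0.3 0 0 -3 0;0.3 0 0 -5 0;0.3 0 0 -5 0;0.3 0 0 -3 0"
}}

```text
t: 24.3
tool_pos: [0.5952, 0.3832, 0.1768]
tool_rot: [[-0.934, 0.343, -0.101], [0.346, 0.938, -0.017], [0.089, -0.051, -0.995]]
ft_force: [0.4, -0.1, -0.8]
width: 0.523
```

```bash
python3 -c "
from h import *
st();delta(fromfeed([.175,-.037,.17]),YF)"
```

```text
t 24.3 tcp [0.5952 0.3832 0.1768] yawx 2.7868 w 0.523 f [ 0.4 -0.1 -0.8] j [-0.17  0.75 -0.79  1.38  0.46  1.3   0.24]
delta cm [-19.55 -33.81   0.65]  turn -0.480 (other 2.662) after-turn xyz [ -1.73 -39.02   0.65]
```

Emit:
{"name": "arm_command", "arguments": {
  "targets": "0.3 0 0 0 -0.12;0.3 0 0 0 -0.12;0.3 0 0 0 -0.12;0.3 0 0 0 -0.12;0.3 -0.2 -4.8 0 0;0.3 -0.2 -4.8 0 0;0.3 -0.2 -4.8 0 0;0.3 -0.2 -4.8 0 0;0.3 -0.2 -4.8 0 0;0.3 -0.2 -4.8 0 0;0.3 -0.2 -4.8 0 0;0.3 -0.2 -4.5 0 0"
}}

```text
t: 25.5
tool_pos: [0.6689, 0.0077, 0.1796]
tool_rot: [[-0.982, -0.163, -0.095], [-0.163, 0.987, -0.007], [0.095, 0.008, -0.995]]
ft_force: [0.6, 0.7, -0.6]
width: 0.523
```

```bash
python3 -c "
from h import *
s=st();print(tofeed(s['tool_pos']));delta(fromfeed([.175,-.037,.13]),YF)"
```

```text
t 25.5 tcp [0.6689 0.0077 0.1796] yawx -2.9773 w 0.523 f [ 0.6  0.7 -0.6] j [ 0.46  0.72 -0.9   1.48  0.54  1.3   1.23]
[ 0.18373417 -0.02853369  0.17960999]
delta cm [ 0.43 -0.85  5.02]  turn 0.039 (other -3.102) after-turn xyz [ 0.4  -0.87  5.02]
```

Emit:
{"name": "arm_command", "arguments": {
  "targets": "0.3 0.4 -0.7 1 0.04;0.3 0 0 2 0;0.3 0 0 1.5 0;0.3 0 0 0 0"
}}

```text
t: 25.9
tool_pos: [0.6629, -0.013, 0.1319]
tool_rot: [[-0.99, -0.105, -0.095], [-0.104, 0.994, -0.011], [0.096, -0.001, -0.995]]
ft_force: [-0.9, 0.3, -1.1]
width: 0.52
```

```bash
python3 -c "
from h import *
s=st();print(tofeed(s['tool_pos']));delta(fromfeed([.175,-.038,.119]),YF)"
```

```text
t 25.9 tcp [ 0.6629 -0.013   0.1319] yawx -3.0368 w 0.52 f [-0.9  0.3 -1.1] j [ 0.47  0.75 -0.86  1.54  0.57  1.22  1.17]
[ 0.17526153 -0.0483641   0.13193149]
delta cm [-0.08  1.04  1.29]  turn -0.020 (other 3.121) after-turn xyz [-0.1   1.04  1.29]
```

Emit:
{"name": "arm_command", "arguments": {
  "targets": "0.3 0 0.9 0 -0.02;0.3 0 0 0 0;0.3 0 0 0 0"
}}

```text
t: 26.2
tool_pos: [0.6621, 0.0002, 0.1332]
tool_rot: [[-0.987, -0.13, -0.094], [-0.13, 0.991, -0.01], [0.095, 0.003, -0.996]]
ft_force: [0.2, -0.4, -0.8]
width: 0.521
```

```bash
python3 -c "
from h import *
s=st();print(tofeed(s['tool_pos']));delta(fromfeed([.175,-.038,.119]),YF)"
```

```text
t 26.2 tcp [6.621e-01 2.000e-04 1.332e-01] yawx -3.0106 w 0.521 f [ 0.2 -0.4 -0.8] j [ 0.46  0.75 -0.87  1.54  0.57  1.22  1.18]
[ 0.17605518 -0.03515282  0.13320691]
delta cm [-0.03 -0.29  1.42]  turn 0.006 (other -3.136) after-turn xyz [-0.03 -0.29  1.42]
```

Emit:
{"name": "arm_command", "arguments": {
  "targets": "0.3 0 -0.2 0 0;0.3 0 0 0.5 0;0.3 0 0 0.4 0;0.3 0 0 0.2 0"
}}

```text
t: 26.6
tool_pos: [0.6623, -0.0005, 0.1234]
tool_rot: [[-0.987, -0.132, -0.091], [-0.132, 0.991, -0.01], [0.092, 0.003, -0.996]]
ft_force: [0.6, 0.5, -1.9]
width: 0.521
```

```bash
python3 -c "
from h import *
s=st();print(tofeed(s['tool_pos']));delta(fromfeed([.175,-.038,.117]),YF)"
```

```text
t 26.6 tcp [ 6.623e-01 -5.000e-04  1.234e-01] yawx -3.0089 w 0.521 f [ 0.6  0.5 -1.9] j [ 0.46  0.76 -0.86  1.55  0.58  1.21  1.17]
[ 0.17620807 -0.03579838  0.12342895]
delta cm [ 0.06 -0.22  0.65]  turn 0.008 (other -3.134) after-turn xyz [ 0.06 -0.22  0.65]
```

Emit:
{"name": "arm_command", "arguments": {
  "targets": "0.3 0 -0.2 0 0.01;0.3 0 0 0.2 0;0.3 0 0 0.2 0;0.3 0 0 0.2 0"
}}

```text
t: 27.0
tool_pos: [0.6618, -0.0028, 0.1179]
tool_rot: [[-0.988, -0.121, -0.092], [-0.12, 0.993, -0.01], [0.092, 0.001, -0.996]]
ft_force: [-3.8, -0.0, 11.8]
width: 0.518
```

```bash
python3 -c "
from h import *
s=st();print(tofeed(s['tool_pos']));delta(fromfeed([.175,-.038,.117]),YF)"
```

```text
t 27.0 tcp [ 0.6618 -0.0028  0.1179] yawx -3.0207 w 0.518 f [-3.8 -0.  11.8] j [ 0.46  0.77 -0.86  1.55  0.58  1.2   1.16]
[ 0.17544803 -0.03812087  0.11785514]
delta cm [0.04 0.01 0.09]  turn -0.004 (other 3.138) after-turn xyz [0.04 0.01 0.09]
```

Emit:
{"name": "arm_command", "arguments": {
  "targets": "0.66 0 0 0 0;0.66 0 0 0 0;0.66 0 0 0 0;0.68 0 0 -1 0;0.68 0 0 -3 0;0.68 0 0 -5 0;0.68 0 0 -3 0;1 0 2 0 0;1 2 5 0 0;1 2 5 0 0;1 2 5 0 0;1 0 0 0 0"
}}

```text
t: 28.2
tool_pos: [0.5936, 0.1613, 0.2494]
tool_rot: [[-0.989, -0.117, -0.091], [-0.117, 0.993, -0.006], [0.091, 0.005, -0.996]]
ft_force: [-0.1, 0.2, 0.5]
width: 0.997
```

```bash
python3 -c "
from h import *
s=st()
im=robot.read_camera('top');c=cases(im)
cv2.imwrite('pics/y4t_full.png',im)
im=robot.read_camera('scene');crop(im,250,110,410,260,5,f'pics/y4scene.png');delta([.462,.357,.1],.37)"
```

```text
t 28.2 tcp [0.5936 0.1613 0.2494] yawx -3.0235 w 0.997 f [-0.1  0.2  0.5] j [ 0.3   0.58 -0.97  1.56  0.44  1.34  0.96]
blue 190 px [436. 193.] c [ 0.5849 -0.3655] yaw 0.219 size 0.054 0.047
blue 188 px [405. 182.] c [ 0.6234 -0.2605] yaw 0.36 size 0.055 0.047
blue 109 px [437. 109.] c [ 0.8788 -0.3749] yaw 1.091 size 0.054 0.036
yellow 186 px [224. 230.] c [0.462  0.3572] yaw 0.37 size 0.053 0.045
delta cm [ 9.84 21.59 15.8 ]  turn -0.260 (other 2.881) after-turn xyz [ 3.95 23.4  15.8 ]
```

View pics/y4scene.png

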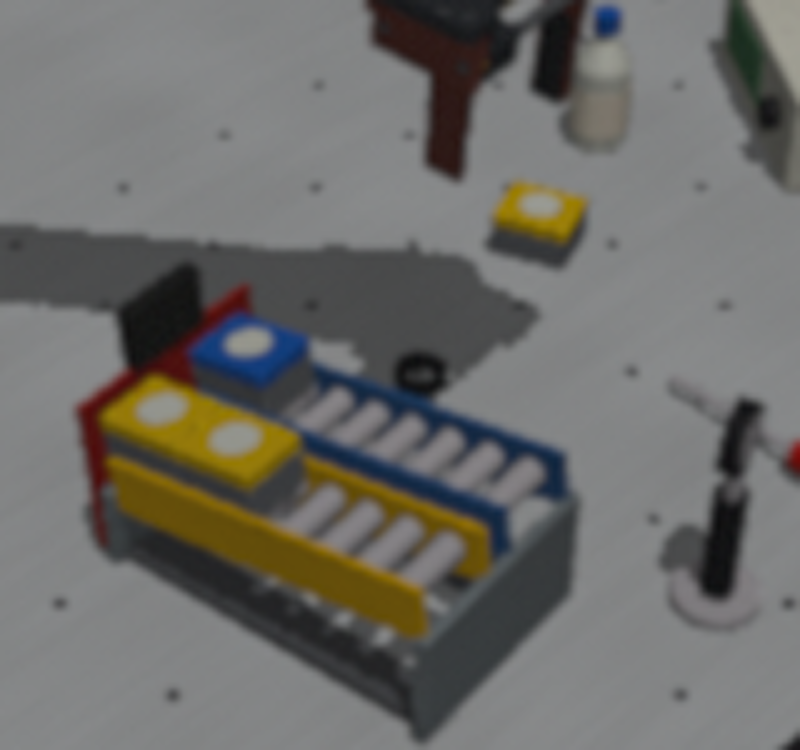

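```bash
python3 -c "
from h import *
im=cv2.imread('pics/y4t_full.png');crop(im,160,215,250,265,8,'pics/bt.png')
print(ray('top',[[176,249]],.11),ray('top',[[184,247]],.0), ray('scene',[[370,138]],0))"
```

```text
[[0.40496516 0.48822323 0.11      ]] [[0.40355457 0.50194892 0.        ]] [[0.41278578 0.49288464 0.        ]]
```

View pics/bt.png

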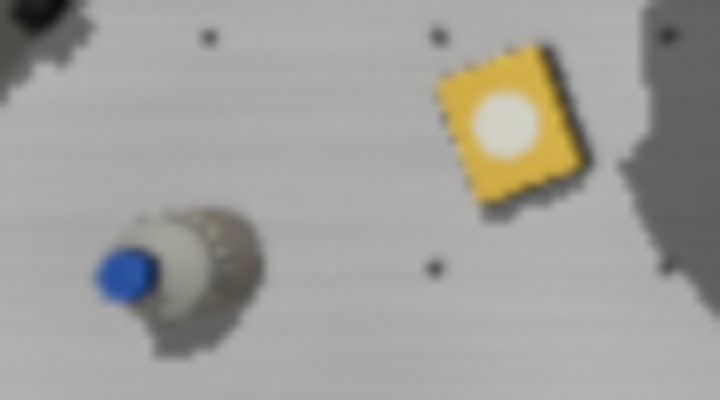

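Emit:
{"name": "arm_command", "arguments": {
  "targets": "1 2 4 0 0;1 2 4.3 0 0;1 2 4.3 0 0;1 2 4.3 0 0;1 1.6 4 0 0;1 0 0 0 -0.13;1 0 0 0 -0.12;1 0 0 0 0"
}}

```text
t: 29.1
tool_pos: [0.4864, 0.3477, 0.2514]
tool_rot: [[-0.937, -0.335, -0.093], [-0.336, 0.942, -0.013], [0.092, 0.019, -0.996]]
ft_force: [0.4, 0.4, 0.0]
width: 1.0
```

```bash
python3 -c "
from h import *
st();delta([.462,.357,.016],.37)"
```

```text
t 29.1 tcp [0.4864 0.3477 0.2514] yawx -2.7977 w 1.0 f [0.4 0.4 0. ] j [ 0.02  0.58 -1.05  1.6   0.44  1.33  0.82]
delta cm [-0.2   1.25 23.65]  turn -0.026 (other 3.115) after-turn xyz [-0.23  1.25 23.65]
```

Emit:
{"name": "arm_command", "arguments": {
  "targets": "1 0 0.4 4 -0.02;1 0 0.4 5 0;1 0 0.3 5 0;1 0 0 4 0;1 0 0 2.5 0;1 0 0 0 0"
}}

```text
t: 29.7
tool_pos: [0.473, 0.3477, 0.0386]
tool_rot: [[-0.944, -0.318, -0.09], [-0.318, 0.948, -0.014], [0.09, 0.015, -0.996]]
ft_force: [-0.6, -0.7, -0.0]
width: 1.001
```

```bash
python3 -c "
from h import *
st();delta([.462,.357,.016],.37)"
```

```text
t 29.7 tcp [0.473  0.3477 0.0386] yawx -2.8161 w 1.001 f [-0.6 -0.7 -0. ] j [-0.09  0.79 -0.89  1.79  0.65  0.98  0.64]
delta cm [0.54 1.2  2.34]  turn -0.044 (other 3.097) after-turn xyz [0.49 1.22 2.34]
```

Emit:
{"name": "arm_command", "arguments": {
  "targets": "1 0.3 0.8 0 -0.04;1 0.2 0.3 1 0;1 0 0 1.2 0;1 0 0 0 0"
}}

```text
t: 30.1
tool_pos: [0.4659, 0.357, 0.0192]
tool_rot: [[-0.932, -0.351, -0.086], [-0.352, 0.936, -0.011], [0.084, 0.02, -0.996]]
ft_force: [0.2, 0.4, -0.3]
width: 1.001
```

```bash
python3 -c "
from h import *
st();delta([.462,.357,.016],.37)"
```

```text
t 30.1 tcp [0.4659 0.357  0.0192] yawx -2.7809 w 1.001 f [ 0.2  0.4 -0.3] j [-0.11  0.81 -0.88  1.81  0.69  0.95  0.64]
delta cm [0.33 0.13 0.35]  turn -0.009 (other 3.132) after-turn xyz [0.33 0.13 0.35]
```

Emit:
{"name": "arm_command", "arguments": {
  "targets": "0.9 0.3 0.1 0.3 0;0.3 0 0 0 0;0.3 0 0 0 0;0.3 0 0 0 0;0.3 0 0 0 0;0.3 0 0 0 0;0.3 0 0 0 0;0.3 0 0 -2 0;0.3 0 0 -5 0;0.3 0 0 -5 0;0.3 0 0 -4 0;0.3 0 0 0 0"
}}

```text
t: 31.3
tool_pos: [0.4758, 0.3577, 0.1804]
tool_rot: [[-0.932, -0.351, -0.089], [-0.351, 0.936, -0.014], [0.088, 0.018, -0.996]]
ft_force: [0.2, -0.0, -1.9]
width: 0.526
```

```bash
python3 -c "
from h import *
st();delta(fromfeed([.18,-.037,.175]),YF)"
```

```text
t 31.3 tcp [0.4758 0.3577 0.1804] yawx -2.7811 w 0.526 f [ 0.2 -0.  -1.9] j [-0.02  0.64 -1.02  1.68  0.51  1.2   0.77]
delta cm [ -5.19 -40.29  -0.66]  turn 0.235 (other -2.906) after-turn xyz [-14.44 -37.97  -0.66]
```

Emit:
{"name": "arm_command", "arguments": {
  "targets": "0.3 0 0 0 0.12;0.3 0 0 0 0.11;0.3 -1.8 -4.6 0 0;0.3 -1.8 -4.6 0 0;0.3 -1.8 -4.6 0 0;0.3 -1.8 -4.6 0 0;0.3 -1.8 -4.6 0 0;0.3 -1.8 -4.6 0 0;0.3 -1.8 -4.6 0 0;0.3 -1.8 -4 0 0;0.3 0 0 0 0;0.3 0 0 0 0"
}}

```text
t: 32.5
tool_pos: [0.6603, 0.0034, 0.1538]
tool_rot: [[-0.987, -0.124, -0.103], [-0.123, 0.992, -0.02], [0.104, -0.007, -0.995]]
ft_force: [-0.3, 0.7, -1.3]
width: 0.528
```

```bash
python3 -c "
from h import *
s=st();print(tofeed(s['tool_pos']));delta(fromfeed([.18,-.038,.132]),YF)"
```

```text
t 32.5 tcp [0.6603 0.0034 0.1538] yawx -3.0176 w 0.528 f [-0.3  0.7 -1.3] j [ 0.45  0.73 -0.87  1.52  0.55  1.26  1.18]
[ 0.17470727 -0.03169271  0.15380503]
delta cm [-0.75 -0.61  2.12]  turn -0.001 (other 3.141) after-turn xyz [-0.75 -0.62  2.12]
```

Emit:
{"name": "arm_command", "arguments": {
  "targets": "0.3 -0.5 -0.4 1 0;0.3 0 0 0.8 0;0.3 0 0 0 0;0.3 0 0 0 0"
}}

```text
t: 32.9
tool_pos: [0.6614, 0.0029, 0.1315]
tool_rot: [[-0.986, -0.13, -0.107], [-0.129, 0.991, -0.02], [0.109, -0.006, -0.994]]
ft_force: [0.5, -0.6, -2.2]
width: 0.519
```

```bash
python3 -c "
from h import *
s=st();print(tofeed(s['tool_pos']));delta(fromfeed([.18,-.038,.12]),YF)
im=robot.read_camera('scene');crop(im,270,160,370,250,7,f'pics/y5scene.png')"
```

```text
t 32.9 tcp [0.6614 0.0029 0.1315] yawx -3.0118 w 0.519 f [ 0.5 -0.6 -2.2] j [ 0.44  0.76 -0.86  1.53  0.57  1.24  1.17]
[ 0.17569052 -0.03234633  0.13147727]
delta cm [-0.55 -0.56  1.1 ]  turn 0.005 (other -3.137) after-turn xyz [-0.55 -0.56  1.1 ]
```

View pics/y5scene.png

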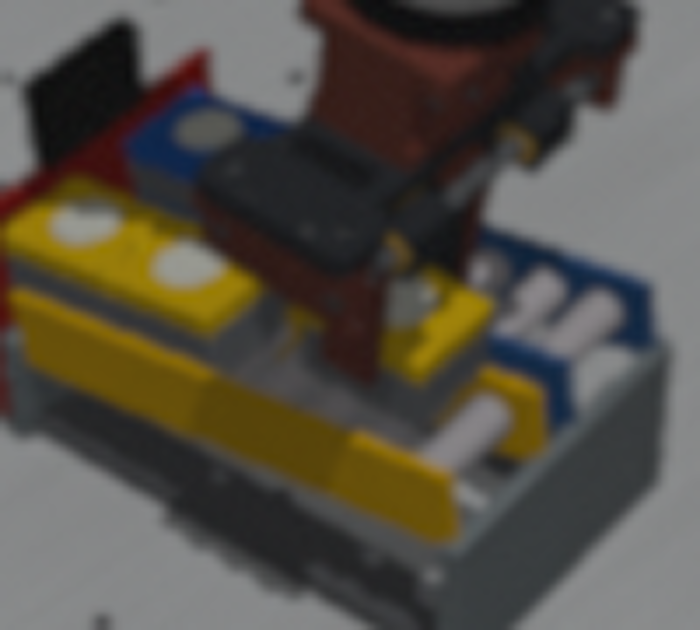

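Emit:
{"name": "arm_command", "arguments": {
  "targets": "0.3 -0.2 -0.45 0 0;0.3 0 0 0 0;0.3 0 0 0.3 0;0.3 0 0 0.2 0"
}}

```text
t: 33.35
tool_pos: [0.664, -0.0001, 0.1276]
tool_rot: [[-0.986, -0.132, -0.104], [-0.131, 0.991, -0.02], [0.106, -0.006, -0.994]]
ft_force: [-0.5, 0.0, -1.9]
width: 0.523
```

```bash
python3 -c "
from h import *
s=st();print(tofeed(s['tool_pos']));delta(fromfeed([.178,-.038,.12]),YF)"
```

```text
t 33.35 tcp [ 6.640e-01 -1.000e-04  1.276e-01] yawx -3.0098 w 0.523 f [-0.5  0.  -1.9] j [ 0.44  0.76 -0.86  1.53  0.58  1.23  1.18]
[ 0.17798933 -0.03565688  0.12764935]
delta cm [-0.08 -0.23  0.76]  turn 0.007 (other -3.135) after-turn xyz [-0.08 -0.23  0.76]
```

Emit:
{"name": "arm_command", "arguments": {
  "targets": "0.3 0 -0.2 0 0;0.3 0 0 0.2 0;0.3 0 0 0.3 0;0.3 0 0 0.2 0"
}}

```text
t: 33.75
tool_pos: [0.6635, -0.0026, 0.1202]
tool_rot: [[-0.986, -0.132, -0.104], [-0.13, 0.991, -0.02], [0.106, -0.006, -0.994]]
ft_force: [-0.7, 0.4, -1.6]
width: 0.518
```

```bash
python3 -c "
from h import *
s=st();print(tofeed(s['tool_pos']));delta(fromfeed([.178,-.038,.12]),YF)"
```

```text
t 33.75 tcp [ 0.6635 -0.0026  0.1202] yawx -3.0101 w 0.518 f [-0.7  0.4 -1.6] j [ 0.44  0.77 -0.85  1.54  0.58  1.22  1.17]
[ 0.17715899 -0.03811082  0.12017619]
delta cm [-0.09  0.01  0.01]  turn 0.006 (other -3.135) after-turn xyz [-0.09  0.01  0.01]
```

Emit:
{"name": "arm_command", "arguments": {
  "targets": "0.3 0 0 0.15 0;0.3 0 0 0.15 0"
}}

```text
t: 33.95
tool_pos: [0.6631, -0.0026, 0.1173]
tool_rot: [[-0.986, -0.132, -0.104], [-0.13, 0.991, -0.02], [0.106, -0.006, -0.994]]
ft_force: [-3.2, -1.3, 9.2]
width: 0.52
```

Emit:
{"name": "arm_command", "arguments": {
  "targets": "0.66 0 0 0 0;0.66 0 0 0 0;0.66 0 0 0 0;0.68 0 0 -1 0;0.68 0 0 -3 0;0.68 0 0 -5 0;0.68 0 0 -2 0;1 0 -4 0 0;1 0 -4.6 0 0;1 0 -4.6 0 0;1 0 -4.6 0 0;1 0 0 0 0"
}}

```text
t: 35.15
tool_pos: [0.702, -0.1785, 0.2408]
tool_rot: [[-0.986, -0.139, -0.096], [-0.138, 0.99, -0.019], [0.098, -0.006, -0.995]]
ft_force: [0.7, -0.2, 0.4]
width: 0.999
```

```bash
python3 -c "
from h import *
s=st()
im=robot.read_camera('top');c=cases(im)
cv2.imwrite('pics/b3t_full.png',im);crop(im,280,130,460,250,4,'pics/b3top.png')
im=robot.read_camera('scene');crop(im,170,110,390,300,3.6,f'pics/b3scene.png');delta([.6237,-.2605,.1],.36)"
```

```text
t 35.15 tcp [ 0.702  -0.1785  0.2408] yawx -3.0028 w 0.999 f [ 0.7 -0.2  0.4] j [ 0.62  0.74 -0.86  1.27  0.55  1.46  1.51]
blue 188 px [405. 182.] c [ 0.6234 -0.2605] yaw 0.36 size 0.055 0.047
delta cm [ 7.65 -7.76 14.95]  turn -0.212 (other 2.929) after-turn xyz [ 9.12 -5.98 14.95]
```

View pics/b3scene.png

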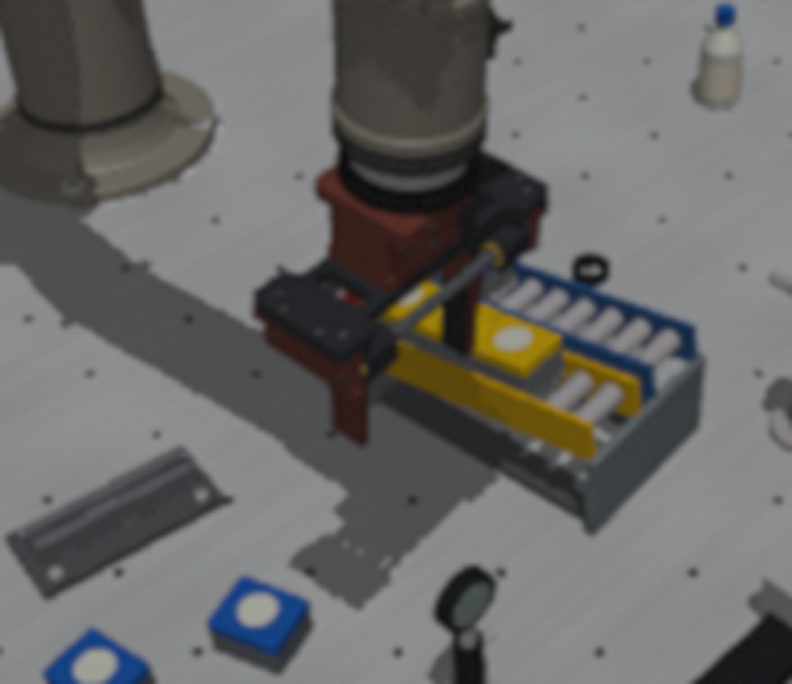

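View pics/b3top.png

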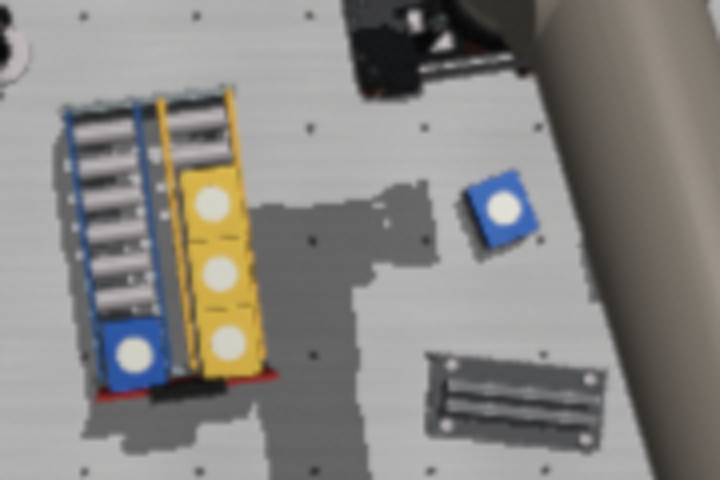

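Emit:
{"name": "arm_command", "arguments": {
  "targets": "1 3.5 -3.5 0 0;1 3.5 -3.5 0 -0.1;1 0 0 0 -0.1;1 0 0 0 0;1 0 0 0 0"
}}

```text
t: 35.75
tool_pos: [0.6436, -0.2385, 0.2504]
tool_rot: [[-0.929, -0.359, -0.094], [-0.36, 0.933, -0.011], [0.091, 0.023, -0.996]]
ft_force: [0.1, -0.2, 0.6]
width: 0.999
```

```bash
python3 -c "
from h import *
st();delta([.6237,-.2605,.08],.36)"
```

```text
t 35.75 tcp [ 0.6436 -0.2385  0.2504] yawx -2.772 w 0.999 f [ 0.1 -0.2  0.6] j [ 0.8   0.69 -0.93  1.37  0.55  1.44  1.81]
delta cm [ 1.09 -1.74 17.17]  turn 0.010 (other -3.132) after-turn xyz [ 1.07 -1.75 17.17]
```

Emit:
{"name": "arm_command", "arguments": {
  "targets": "1 0.8 -1.2 3 0.01;1 0 0 5 0;1 0 0 5 0;1 0 0 3 0;1 0 0 0 0;1 0 0 0 0"
}}

```text
t: 36.35
tool_pos: [0.6324, -0.2404, 0.0914]
tool_rot: [[-0.932, -0.354, -0.085], [-0.354, 0.935, -0.009], [0.082, 0.022, -0.996]]
ft_force: [0.7, 0.4, 0.9]
width: 1.003
```

```bash
python3 -c "
from h import *
st();delta([.6237,-.2605,.016],.36)"
```

```text
t 36.35 tcp [ 0.6324 -0.2404  0.0914] yawx -2.7781 w 1.003 f [0.7 0.4 0.9] j [ 0.8   0.82 -0.86  1.54  0.66  1.18  1.72]
delta cm [ 0.9  -1.74  7.61]  turn 0.003 (other -3.138) after-turn xyz [ 0.9  -1.74  7.61]
```

Emit:
{"name": "arm_command", "arguments": {
  "targets": "1 0.6 -1.2 0 0;1 0.2 -0.3 0 0;1 0 0 2 0;1 0 0 2 0;1 0 0 1.5 0;1 0 0 0.5 0;1 0 0 0 0"
}}

```text
t: 37.05
tool_pos: [0.6292, -0.2589, 0.0333]
tool_rot: [[-0.933, -0.353, -0.076], [-0.353, 0.936, -0.011], [0.075, 0.017, -0.997]]
ft_force: [-0.9, -0.2, -0.1]
width: 0.998
```

```bash
python3 -c "
from h import *
st();delta([.6237,-.2605,.016],.36)"
```

```text
t 37.05 tcp [ 0.6292 -0.2589  0.0333] yawx -2.7798 w 0.998 f [-0.9 -0.2 -0.1] j [ 0.8   0.88 -0.82  1.57  0.72  1.1   1.71]
delta cm [0.44 0.01 1.77]  turn 0.002 (other -3.140) after-turn xyz [0.44 0.01 1.77]
```

Emit:
{"name": "arm_command", "arguments": {
  "targets": "1 0.3 0 1.2 0;1 0 0 0.5 0;1 0 0 0 0;0.3 0 0 0 0;0.3 0 0 0 0;0.3 0 0 0 0;0.3 0 0 0 0;0.3 0 0 0 0;0.3 0 0 0 0;0.3 0 0 0 0;0.3 0 0 0 0"
}}

```text
t: 38.15
tool_pos: [0.6261, -0.2598, 0.0168]
tool_rot: [[-0.933, -0.353, -0.074], [-0.353, 0.935, -0.011], [0.073, 0.016, -0.997]]
ft_force: [-0.2, 0.4, 0.3]
width: 0.519
```

Emit:
{"name": "arm_command", "arguments": {
  "targets": "0.3 0 0 -2 0;0.3 0 0 -5 0;0.3 0 0 -5 0;0.3 0 0 -4 0;0.3 0 0 0 0.12;0.3 0 0 0 0.11;0.3 0 0 0 0"
}}

```text
t: 38.85
tool_pos: [0.6394, -0.2559, 0.1915]
tool_rot: [[-0.99, -0.126, -0.07], [-0.126, 0.992, -0.01], [0.071, -0.001, -0.998]]
ft_force: [0.1, 0.8, -0.8]
width: 0.518
```

```bash
python3 -c "
from h import *
st();delta(fromfeed([.175,.038,.175]),YF)"
```

```text
t 38.85 tcp [ 0.6394 -0.2559  0.1915] yawx -3.0148 w 0.518 f [ 0.1  0.8 -0.8] j [ 0.81  0.71 -0.86  1.45  0.55  1.3   1.58]
delta cm [-5.5  32.44  1.24]  turn 0.002 (other -3.140) after-turn xyz [-5.44 32.45  1.24]
```

Emit:
{"name": "arm_command", "arguments": {
  "targets": "0.3 -0.7 4 0 0;0.3 -0.7 4 0 0;0.3 -0.7 4 0 0;0.3 -0.7 4 0 0;0.3 -0.7 4 0 0;0.3 -0.7 4 0 0;0.3 -0.7 4 0 0;0.3 -0.5 3 0 0;0.3 0 0 0 0;0.3 0 0 0 0"
}}

```text
t: 39.85
tool_pos: [0.6494, 0.0686, 0.1916]
tool_rot: [[-0.985, -0.156, -0.07], [-0.155, 0.988, -0.011], [0.071, 0.0, -0.997]]
ft_force: [0.7, -0.4, -1.6]
width: 0.52
```

```bash
python3 -c "
from h import *
s=st();print(tofeed(s['tool_pos']));delta(fromfeed([.172,.038,.13]),YF)"
```

```text
t 39.85 tcp [0.6494 0.0686 0.1916] yawx -2.9851 w 0.52 f [ 0.7 -0.4 -1.6] j [ 0.39  0.68 -0.91  1.54  0.52  1.27  1.12]
[0.17205775 0.03436448 0.19164577]
delta cm [-0.45  0.36  6.15]  turn 0.031 (other -3.110) after-turn xyz [-0.43  0.38  6.15]
```

Emit:
{"name": "arm_command", "arguments": {
  "targets": "0.3 -0.4 0.3 2 0.03;0.3 0 0 2 0;0.3 0 0 1.5 0;0.3 0 0 0 0;0.3 0 0 0 0"
}}

```text
t: 40.35
tool_pos: [0.6502, 0.066, 0.1361]
tool_rot: [[-0.99, -0.126, -0.069], [-0.125, 0.992, -0.013], [0.071, -0.004, -0.998]]
ft_force: [0.6, 0.3, -1.9]
width: 0.521
```

```bash
python3 -c "
from h import *
s=st();print(tofeed(s['tool_pos']));delta(fromfeed([.172,.038,.116]),YF)"
```

```text
t 40.35 tcp [0.6502 0.066  0.1361] yawx -3.016 w 0.521 f [ 0.6  0.3 -1.9] j [ 0.37  0.73 -0.87  1.58  0.57  1.19  1.07]
[0.17249299 0.03168636 0.13611538]
delta cm [-0.09  0.64  2.01]  turn 0.001 (other -3.141) after-turn xyz [-0.09  0.64  2.01]
```

Emit:
{"name": "arm_command", "arguments": {
  "targets": "0.3 0 0.5 0 0;0.3 0 0 0 0;0.3 0 0 0.6 0;0.3 0 0 0 0"
}}

```text
t: 40.75
tool_pos: [0.6505, 0.0709, 0.1323]
tool_rot: [[-0.99, -0.125, -0.066], [-0.124, 0.992, -0.012], [0.067, -0.004, -0.998]]
ft_force: [0.0, 0.5, -1.3]
width: 0.52
```

```bash
python3 -c "
from h import *
s=st();print(tofeed(s['tool_pos']));delta(fromfeed([.172,.038,.116]),YF)"
```

```text
t 40.75 tcp [0.6505 0.0709 0.1323] yawx -3.0168 w 0.52 f [ 0.   0.5 -1.3] j [ 0.37  0.73 -0.87  1.59  0.57  1.18  1.05]
[0.17340485 0.03641542 0.13225572]
delta cm [0.03 0.17 1.63]  turn -0.000 (other 3.141) after-turn xyz [0.03 0.17 1.63]
```

Emit:
{"name": "arm_command", "arguments": {
  "targets": "0.3 0 0.15 0 0;0.3 0 0 0.5 0;0.3 0 0 0.5 0;0.3 0 0 0.3 0;0.3 0 0 0.15 0"
}}

```text
t: 41.25
tool_pos: [0.6494, 0.0725, 0.1168]
tool_rot: [[-0.99, -0.125, -0.066], [-0.125, 0.992, -0.013], [0.067, -0.004, -0.998]]
ft_force: [-0.5, 0.1, -0.8]
width: 0.522
```

```bash
python3 -c "
from h import *
s=st();print(tofeed(s['tool_pos']));delta(fromfeed([.172,.038,.116]),YF)"
```

```text
t 41.25 tcp [0.6494 0.0725 0.1168] yawx -3.0164 w 0.522 f [-0.5  0.1 -0.8] j [ 0.36  0.74 -0.86  1.6   0.59  1.15  1.04]
[0.17251856 0.03821504 0.11684635]
delta cm [ 0.05 -0.02  0.09]  turn 0.000 (other -3.141) after-turn xyz [ 0.05 -0.02  0.09]
```

Emit:
{"name": "arm_command", "arguments": {
  "targets": "0.3 0 0 0.15 0;0.3 0 0 0.15 0"
}}

```text
t: 41.45
tool_pos: [0.6491, 0.0724, 0.1133]
tool_rot: [[-0.99, -0.125, -0.066], [-0.125, 0.992, -0.013], [0.067, -0.004, -0.998]]
ft_force: [0.6, 1.1, -0.7]
width: 0.527
```

Emit:
{"name": "arm_command", "arguments": {
  "targets": "0.3 0 0 0.1 0;0.3 0 0 0.1 0"
}}

```text
t: 41.65
tool_pos: [0.6494, 0.0725, 0.1118]
tool_rot: [[-0.99, -0.125, -0.065], [-0.124, 0.992, -0.012], [0.066, -0.004, -0.998]]
ft_force: [-0.4, -1.9, 6.0]
width: 0.523
```

Contact. Release, lift, and swing toward the last blue case.

Emit:
{"name": "arm_command", "arguments": {
  "targets": "0.66 0 0 0 0;0.66 0 0 0 0;0.66 0 0 0 0;0.68 0 0 -1 0;0.68 0 0 -3 0;0.68 0 0 -5 0;0.68 0 0 -4 0;1 0 -4 0 0;1 0 -4.6 0 0;1 0 -4.6 0 0;1 0 -4.6 0 0;1 0 0 0 0"
}}

```text
t: 42.85
tool_pos: [0.6826, -0.1046, 0.2551]
tool_rot: [[-0.989, -0.132, -0.059], [-0.132, 0.991, -0.011], [0.06, -0.003, -0.998]]
ft_force: [0.5, -0.9, 0.2]
width: 0.999
```

```bash
python3 -c "
from h import *
s=st()
im=robot.read_camera('top');c=cases(im)
cv2.imwrite('pics/b4t_full.png',im);crop(im,280,130,460,250,4,'pics/b4top.png')
im=robot.read_camera('scene');crop(im,170,110,390,300,3.6,f'pics/b4scene.png');delta([.585,-.3655,.25],.21)"
```

```text
t 42.85 tcp [ 0.6826 -0.1046  0.2551] yawx -3.0091 w 0.999 f [ 0.5 -0.9  0.2] j [ 0.6   0.67 -0.9   1.38  0.51  1.4   1.4 ]
blue 108 px [437. 109.] c [ 0.8788 -0.3749] yaw 1.091 size 0.054 0.036
delta cm [ 13.33 -25.27   1.33]  turn -0.069 (other 3.073) after-turn xyz [ 15.04 -24.3    1.33]
```

View pics/b4top.png

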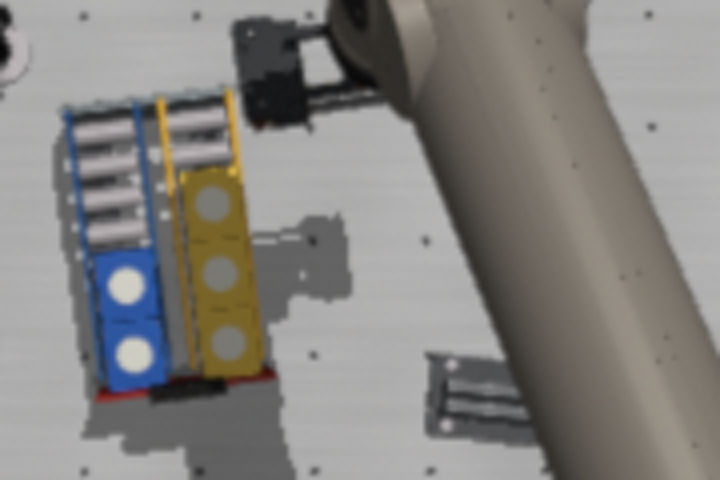

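View pics/b4scene.png

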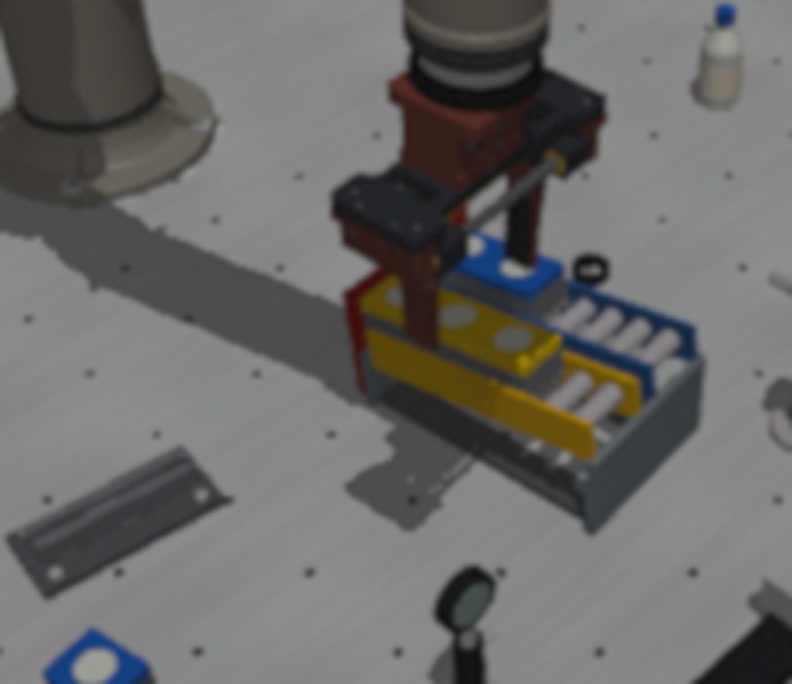

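Emit:
{"name": "arm_command", "arguments": {
  "targets": "1 2.1 -4 0 0;1 2.1 -4 0 0;1 2.1 -4 0 0;1 2.1 -4 0 0;1 2.1 -4 0 0;1 2.1 -4 0 -0.07;1 0 0 0 0;1 0 0 0 0"
}}

```text
t: 43.75
tool_pos: [0.5949, -0.3389, 0.2659]
tool_rot: [[-0.969, -0.241, -0.054], [-0.242, 0.97, 0.0], [0.052, 0.013, -0.999]]
ft_force: [1.4, 1.8, 0.0]
width: 0.998
```

```bash
python3 -c "
from h import *
st();im=robot.read_camera('scene');cv2.imwrite('pics/b5s.png',im)
hsv=cv2.cvtColor(im,cv2.COLOR_BGR2HSV);m=cv2.inRange(hsv,(100,120,50),(125,255,255));m=cv2.morphologyEx(m,cv2.MORPH_CLOSE,np.ones((9,9)))
for c in cv2.findContours(m,0,2)[0]:
  if cv2.contourArea(c)>100: M=cv2.moments(c);print(cv2.contourArea(c),M['m10']/M['m00'],M['m01']/M['m00'],ray('scene',[[M['m10']/M['m00'],M['m01']/M['m00']]],.034))
delta([.585,-.3655,.1],.21)"
```

```text
t 43.75 tcp [ 0.5949 -0.3389  0.2659] yawx -2.897 w 0.998 f [1.4 1.8 0. ] j [ 0.98  0.65 -0.92  1.39  0.52  1.41  1.87]
474.5 271.09097295398664 338.039339655778 [[ 0.80371141 -0.31085305  0.034     ]]
379.0 196.3825857519789 296.6042216358839 [[ 0.59338206 -0.36838505  0.034     ]]
493.0 314.80865449628124 185.67680865449626 [[0.49647395 0.12168293 0.034     ]]
1074.5 289.92042810609587 40.597021870637505 [[-0.462144    0.86819553  0.034     ]]
16745.5 577.0481422869825 67.22930538552646 [[0.74458703 1.59449223 0.034     ]]
1921.0 336.58216206836715 21.865781710914455 [[-0.48443676  1.25180261  0.034     ]]
delta cm [ 0.68 -2.48 16.61]  turn 0.034 (other -3.108) after-turn xyz [ 0.6  -2.5  16.61]
```

Emit:
{"name": "arm_command", "arguments": {
  "targets": "1 0.5 -1.9 0 0.03;1 0 0 0 0;1 0 0 4 0;1 0 0 5 0;1 0 0 4 0;1 0 0 2 0;1 0 0 0 0;1 0 0 0 0"
}}

```text
t: 44.6
tool_pos: [0.5936, -0.3509, 0.1147]
tool_rot: [[-0.974, -0.221, -0.048], [-0.221, 0.975, -0.0], [0.047, 0.011, -0.999]]
ft_force: [-0.4, 1.0, 0.8]
width: 1.0
```

```bash
python3 -c "
from h import *
st();delta([.586,-.3655,.016],.21);im=robot.read_camera('scene');crop(im,150,220,270,330,6,'pics/b6s.png')"
```

```text
t 44.6 tcp [ 0.5936 -0.3509  0.1147] yawx -2.9186 w 1.0 f [-0.4  1.   0.8] j [ 0.97  0.78 -0.84  1.53  0.62  1.17  1.78]
delta cm [ 0.6  -1.36  9.9 ]  turn 0.013 (other -3.129) after-turn xyz [ 0.59 -1.37  9.9 ]
```

View pics/b6s.png

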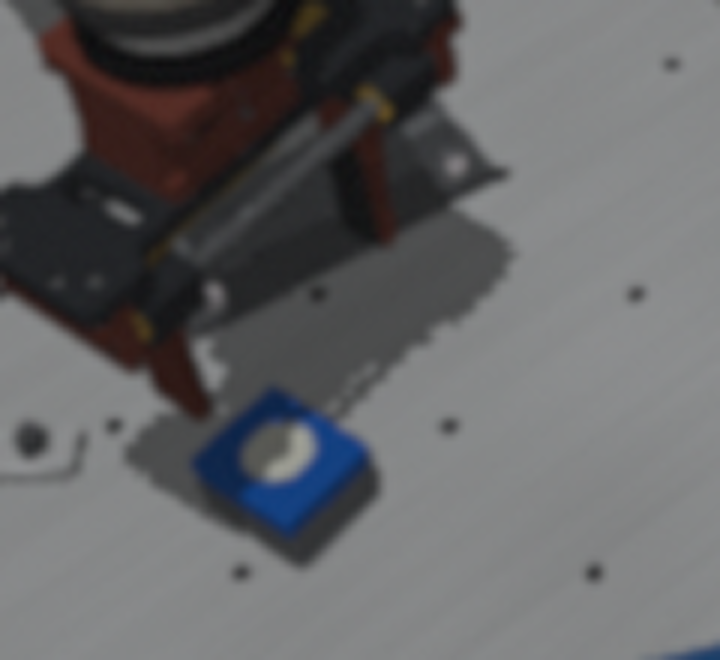

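Emit:
{"name": "arm_command", "arguments": {
  "targets": "1 0.4 -1.0 0 0.01;1 0 0 0 0;1 0 0 3 0;1 0 0 3 0;1 0 0 1.5 0;1 0 0 0 0;1 0 0 0 0"
}}

```text
t: 45.35
tool_pos: [0.5951, -0.3664, 0.0487]
tool_rot: [[-0.978, -0.207, -0.033], [-0.206, 0.978, -0.008], [0.034, -0.001, -0.999]]
ft_force: [-0.3, -1.0, -0.6]
width: 1.002
```

```bash
python3 -c "
from h import *
st();delta([.586,-.3655,.016],.21)"
```

```text
t 45.35 tcp [ 0.5951 -0.3664  0.0487] yawx -2.9336 w 1.002 f [-0.3 -1.  -0.6] j [ 0.96  0.85 -0.8   1.55  0.69  1.07  1.74]
delta cm [0.76 0.28 3.3 ]  turn -0.002 (other 3.140) after-turn xyz [0.76 0.28 3.3 ]
```

Emit:
{"name": "arm_command", "arguments": {
  "targets": "1 0.6 0.2 1.3 0;1 0 0 1.3 0;1 0 0 0.5 0;1 0 0 0 0"
}}

```text
t: 45.75
tool_pos: [0.5888, -0.3667, 0.0186]
tool_rot: [[-0.978, -0.206, -0.03], [-0.206, 0.979, -0.01], [0.031, -0.004, -1.0]]
ft_force: [0.9, -0.3, 0.1]
width: 0.999
```

```bash
python3 -c "
from h import *
st();delta([.586,-.3655,.016],.21)"
```

```text
t 45.75 tcp [ 0.5888 -0.3667  0.0186] yawx -2.9342 w 0.999 f [ 0.9 -0.3  0.1] j [ 0.95  0.88 -0.78  1.58  0.72  1.01  1.72]
delta cm [0.24 0.18 0.27]  turn -0.003 (other 3.139) after-turn xyz [0.24 0.18 0.27]
```

Emit:
{"name": "arm_command", "arguments": {
  "targets": "0.9 0.2 0.1 0.2 0;0.3 0 0 0 0;0.3 0 0 0 0;0.3 0 0 0 0;0.3 0 0 0 0;0.3 0 0 0 0;0.3 0 0 0 0;0.3 0 0 0 0;0.3 0 0 0 0"
}}

```text
t: 46.65
tool_pos: [0.5873, -0.3661, 0.0176]
tool_rot: [[-0.978, -0.206, -0.028], [-0.206, 0.979, -0.01], [0.03, -0.004, -1.0]]
ft_force: [-0.9, -0.3, 0.3]
width: 0.52
```

Emit:
{"name": "arm_command", "arguments": {
  "targets": "0.3 0 0 -2 0;0.3 0 0 -5 0;0.3 0 0 -5 0;0.3 0 0 -5 0;0.3 0 0 0 0.08;0.3 0 0 0 0;0.3 0 0 0 0"
}}

```text
t: 47.35
tool_pos: [0.5926, -0.3627, 0.1993]
tool_rot: [[-0.991, -0.13, -0.026], [-0.129, 0.992, -0.01], [0.027, -0.007, -1.0]]
ft_force: [-0.0, 0.4, -0.6]
width: 0.522
```

```bash
python3 -c "
from h import *
st();delta(fromfeed([.178,.038,.19]),YF)"
```

```text
t 47.35 tcp [ 0.5926 -0.3627  0.1993] yawx -3.0118 w 0.522 f [-0.   0.4 -0.6] j [ 0.99  0.69 -0.87  1.47  0.55  1.26  1.76]
delta cm [-11.83  42.4    0.34]  turn 0.005 (other -3.137) after-turn xyz [-11.63  42.45   0.34]
```

Emit:
{"name": "arm_command", "arguments": {
  "targets": "0.3 -1.15 4.1 0 0;0.3 -1.15 4.1 0 0;0.3 -1.15 4.1 0 0;0.3 -1.15 4.1 0 0;0.3 -1.15 4.1 0 0;0.3 -1.15 4.1 0 0;0.3 -1.15 4.1 0 0;0.3 -1.15 4.1 0 0;0.3 -1.15 4.1 0 0;0.3 -1 3.5 0 0;0.3 0 0 0 0;0.3 0 0 0 0"
}}

```text
t: 48.55
tool_pos: [0.6438, 0.0647, 0.1808]
tool_rot: [[-0.988, -0.146, -0.049], [-0.146, 0.989, -0.008], [0.049, -0.001, -0.999]]
ft_force: [0.3, -0.7, -1.5]
width: 0.519
```

```bash
python3 -c "
from h import *
s=st();print(tofeed(s['tool_pos']));delta(fromfeed([.178,.038,.13]),YF)"
```

```text
t 48.55 tcp [0.6438 0.0647 0.1808] yawx -2.9947 w 0.519 f [ 0.3 -0.7 -1.5] j [ 0.41  0.67 -0.91  1.58  0.53  1.22  1.1 ]
[0.16598559 0.03118552 0.18076711]
delta cm [-1.47  0.66  5.01]  turn 0.022 (other -3.120) after-turn xyz [-1.45  0.69  5.01]
```

Emit:
{"name": "arm_command", "arguments": {
  "targets": "0.3 -1.1 0.6 0 0.02;0.3 0 0 0 0;0.3 0 0 2 0;0.3 0 0 2 0;0.3 0 0 0.5 0;0.3 0 0 0 0;0.3 0 0 0 0"
}}

```text
t: 49.25
tool_pos: [0.6539, 0.0643, 0.1332]
tool_rot: [[-0.992, -0.116, -0.05], [-0.116, 0.993, -0.011], [0.051, -0.005, -0.999]]
ft_force: [0.6, -0.5, -0.6]
width: 0.521
```

```bash
python3 -c "
from h import *
s=st();print(tofeed(s['tool_pos']));delta(fromfeed([.175,.038,.116]),YF)"
```

```text
t 49.25 tcp [0.6539 0.0643 0.1332] yawx -3.0251 w 0.521 f [ 0.6 -0.5 -0.6] j [ 0.38  0.72 -0.87  1.59  0.58  1.16  1.05]
[0.17594004 0.0295349  0.13315898]
delta cm [0.01 0.85 1.71]  turn -0.009 (other 3.133) after-turn xyz [0.01 0.85 1.71]
```

Emit:
{"name": "arm_command", "arguments": {
  "targets": "0.3 0 0.7 0 -0.01;0.3 0 0 0 0;0.3 0 0 0.4 0;0.3 0 0 0 0"
}}

```text
t: 49.65
tool_pos: [0.6542, 0.0721, 0.1316]
tool_rot: [[-0.991, -0.127, -0.047], [-0.126, 0.992, -0.01], [0.047, -0.004, -0.999]]
ft_force: [0.0, 0.1, -1.0]
width: 0.521
```

```bash
python3 -c "
from h import *
s=st();print(tofeed(s['tool_pos']));delta(fromfeed([.175,.038,.116]),YF)"
```

```text
t 49.65 tcp [0.6542 0.0721 0.1316] yawx -3.0147 w 0.521 f [ 0.   0.1 -1. ] j [ 0.37  0.73 -0.87  1.59  0.58  1.16  1.05]
[0.17720931 0.03724574 0.13155109]
delta cm [0.15 0.08 1.56]  turn 0.002 (other -3.140) after-turn xyz [0.15 0.08 1.56]
```

Emit:
{"name": "arm_command", "arguments": {
  "targets": "0.3 0 0 0.5 0;0.3 0 0 0.4 0;0.3 0 0 0.3 0;0.3 0 0 0.1 0"
}}

```text
t: 50.05
tool_pos: [0.6536, 0.0721, 0.1176]
tool_rot: [[-0.991, -0.127, -0.046], [-0.127, 0.992, -0.01], [0.047, -0.004, -0.999]]
ft_force: [-0.3, 0.1, -1.8]
width: 0.519
```

```bash
python3 -c "
from h import *
s=st();print(tofeed(s['tool_pos']))"
```

```text
t 50.05 tcp [0.6536 0.0721 0.1176] yawx -3.0146 w 0.519 f [-0.3  0.1 -1.8] j [ 0.36  0.74 -0.87  1.6   0.59  1.13  1.04]
[0.17660385 0.03726582 0.11759486]
```

Emit:
{"name": "arm_command", "arguments": {
  "targets": "0.3 0 0 0.12 0;0.3 0 0 0.12 0"
}}

```text
t: 50.25
tool_pos: [0.6531, 0.0721, 0.1154]
tool_rot: [[-0.991, -0.127, -0.047], [-0.126, 0.992, -0.01], [0.048, -0.004, -0.999]]
ft_force: [-4.3, -2.4, 8.9]
width: 0.524
```

Emit:
{"name": "arm_command", "arguments": {
  "targets": "0.66 0 0 0 0;0.66 0 0 0 0;0.66 0 0 0 0;0.68 0 0 -1 0;0.68 0 0 -3 0;0.68 0 0 -5 0;0.68 0 0 -4 0;0.7 0 -4 0 0;0.7 0 -4.6 0 0;0.7 0 -4.6 0 0;0.7 0 -4.6 0 0;0.7 0 -4.6 0 0"
}}

```text
t: 51.45
tool_pos: [0.6913, -0.1429, 0.2609]
tool_rot: [[-0.989, -0.146, -0.037], [-0.145, 0.989, -0.005], [0.038, 0.0, -0.999]]
ft_force: [-0.1, -0.5, 0.4]
width: 0.705
```

Emit:
{"name": "arm_command", "arguments": {
  "targets": "0.7 0 -4 0 0;0.7 0 -2 0 0;0.7 0 0 0 0;0.7 0 0 0 0;0.7 0 0 0 0;0.7 0 0 0 0;0.7 0 0 0 0"
}}

```text
t: 52.15
tool_pos: [0.7001, -0.2085, 0.2643]
tool_rot: [[-0.99, -0.14, -0.034], [-0.139, 0.99, -0.006], [0.035, -0.001, -0.999]]
ft_force: [-0.1, 1.0, 0.3]
width: 0.704
```

```bash
python3 -c "
from h import *
s=st()
im=robot.read_camera('top');cv2.imwrite('pics/ft_full.png',im);crop(im,285,140,365,250,5,'pics/ftop.png')
im=robot.read_camera('scene');cv2.imwrite('pics/fs_full.png',im);crop(im,250,140,380,260,6,f'pics/fscene.png')"
```

```text
t 52.15 tcp [ 0.7001 -0.2085  0.2643] yawx -3.0017 w 0.704 f [-0.1  1.   0.3] j [ 0.7   0.71 -0.88  1.28  0.54  1.43  1.56]
```

View pics/ftop.png

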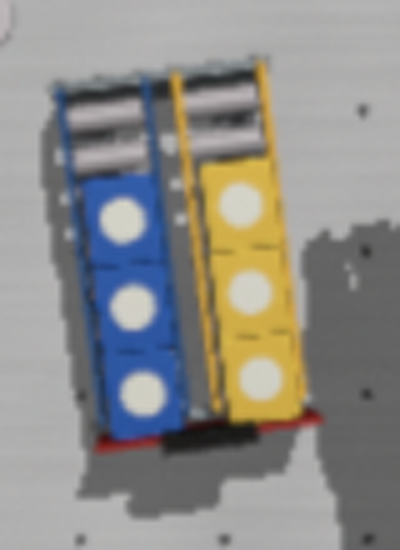

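View pics/fscene.png

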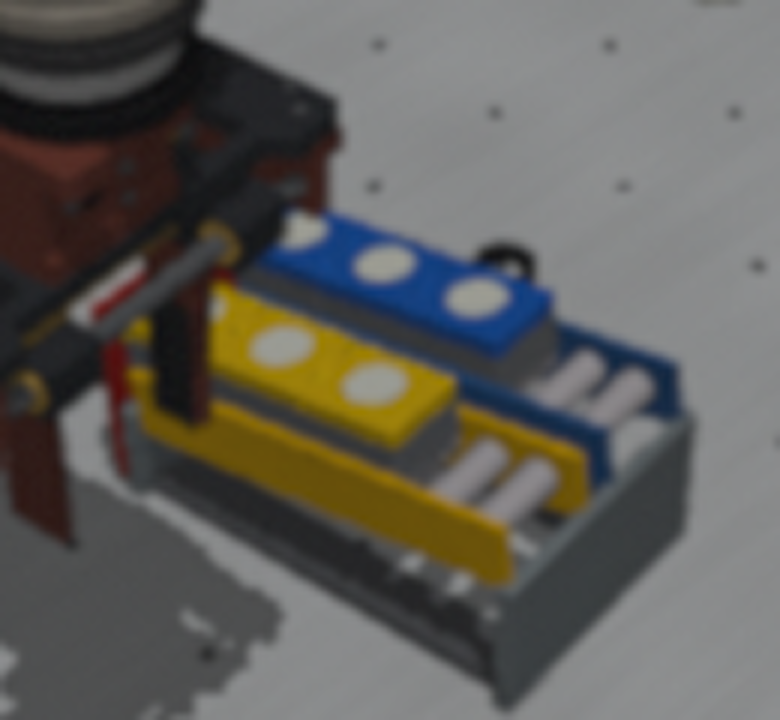

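View pics/fs_full.png

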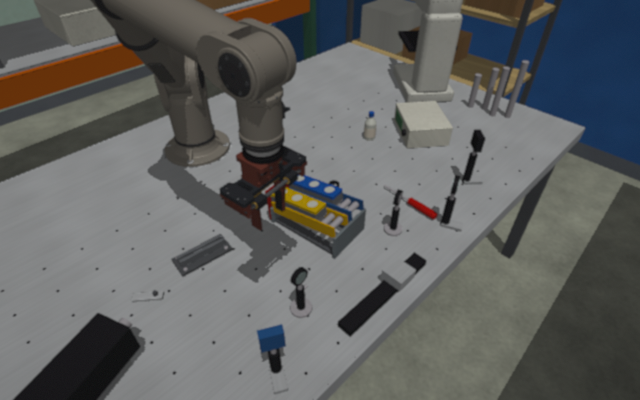

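View pics/ft_full.png

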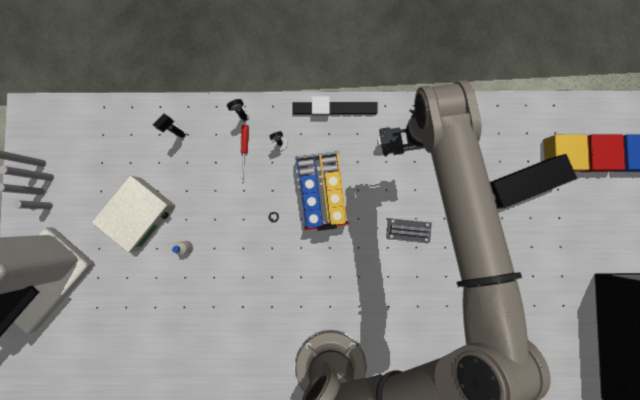

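Emit:
{"name": "arm_command", "arguments": {
  "targets": "0.7 0 -4 -2 0;0.7 0 -4 -2 0;0.7 0 -4 0 0;0.7 0 -2 0 0;0.7 0 0 0 0;0.7 0 0 0 0"
}}

```text
t: 52.85
tool_pos: [0.723, -0.3446, 0.306]
tool_rot: [[-0.988, -0.149, -0.035], [-0.149, 0.989, -0.005], [0.035, 0.001, -0.999]]
ft_force: [0.1, 0.5, 0.3]
width: 0.702
```

```bash
python3 -c "
from h import *
s=st()
im=robot.read_camera('scene');crop(im,250,140,350,240,7,f'pics/fscene2.png')
q=proj('scene',[fromfeed([-.004,y,z]) for y,z in((.073,.116),(-.073,.116),(-.073,.011),(.03,.156),(-.03,.156))]);print(np.round((q-[250,140])*7+3))"
```

```text
t 52.85 tcp [ 0.723  -0.3446  0.306 ] yawx -2.9921 w 0.702 f [0.1 0.5 0.3] j [ 0.74  0.8  -0.84  0.99  0.57  1.59  1.79]
[[350. 186.]
 [113. 362.]
 [136. 550.]
 [278. 159.]
 [179. 230.]]
```

View pics/fscene2.png

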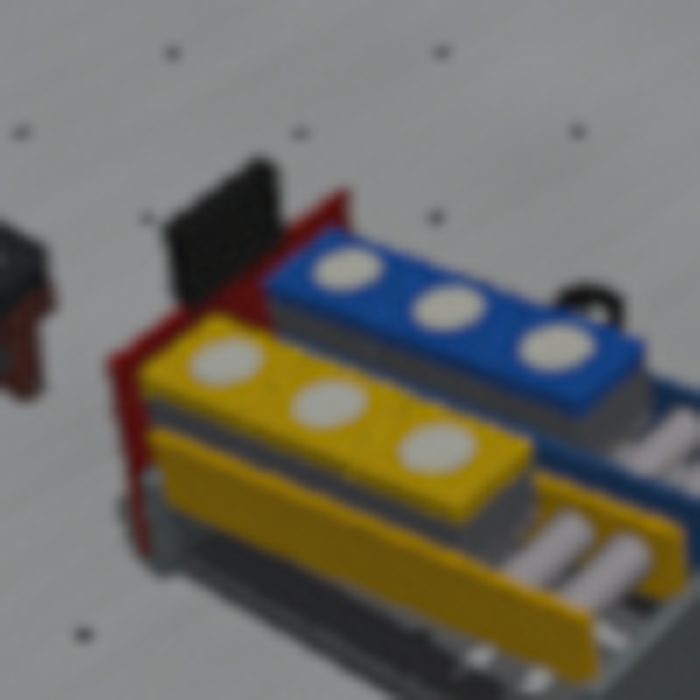

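```bash
python3 -c "
from bench import robot
print(robot.hand_in())"
```

```text
the job is handed in; nothing more can be done
None
```

The roller feeder is ready and the job is handed in, at about 53 s of the 210 s allowed.

- **Stop plate:** I took it out of the holder, pressed it over both studs without side force, and slid it down about 16.8 mm until it stopped firmly (about 25 N). In the last picture its corners lie within about 10 px (in a 7x enlarged view, so about 1.5 camera px) of where a fully lowered plate should appear.
- **Cases:** All six were there. I lowered each one until it touched the rollers (6 to 12 N) and then let go, so none was dropped. Three blue and three yellow stand lid up in their own lanes, closed up against the plate.
- **Other things on the table:** By eye, nothing looked moved in the last scene and top pictures. The arm and gripper hid the mirror mount in the final top view, but the scene view shows it standing. The gripper was clear of everything at hand-in.

Two things were less than ideal:

- **Tool tilt:** The tool leaned up to about 6 degrees during the work, and sideways moves were off by a few millimetres. I corrected these before each setting-down.
- **Case tilt:** The tool could not be tilted to match the 8 degree slope. Each case was set down roughly level, and its front settled the last few millimetres onto the rollers when released.

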